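Mark both ends of a rail in the bench jig

ROBOT

A 6-joint arm with a two-finger parallel gripper is mounted at the origin on the work surface. World frame = base frame: x ahead of the robot, y to its left, z up, the work surface at z = 0. Lengths are in mm, angles in degrees, forces in N, time in s.
With the tool pointing down it reaches from about 300 to 850 mm from the base axis. Payload 4.2 kg.
Tool frame: the origin (TCP) lies at the very end of the fingers, on their centre line; the grasp point (between the pads) lies 19 mm behind it; z points along the fingers, y is the direction in which the jaws open and shut (so a half turn about z gives the same grasp; the last joint's range is limited). The gripper opens to 91 mm and grips with 3 to 60 N. Pads are 32 mm wide; open, the fingers measure 118 mm over their backs; the gripper's body (76 mm by 178 mm) begins 60 mm behind the grasp point.
Start: joints at [65.776, 18.312, 89.639, -0, 72.044, -1.146], TCP at [225.401, 528.997, 213.976] pointing down, gripper open.
Joint ranges: [-177.97, 177.97], [-48.28, 115.42], [12.27, 149.76], [-77.06, 257.06], [2.81, 150.46], [-146.56, 146.56]. Speed limits (degrees/s): [147.25, 147.25, 180, 180, 180, 180].

INTERFACE

Orientations are given as [roll, pitch, yaw] about the fixed x, y, z axes, in that order (R = Rz(yaw) Ry(pitch) Rx(roll)).
In Python, from workcell import env gives the robot as it stands. The module is installed in compiled form; this text tells all that it offers.
- The arm moves only by the tool arm_command, never from a script. Its argument "targets" is a list of rows, each a list of 5 numbers: the closure, from 0 (fully open) to 1 (shut), then the shift along the tool's x, y, z each as a share of 50 cm, from -1 to 1, then the turn about the tool's z as a share of pi/4 rad, from -1 to 1. A call has 1 to 8 rows; each row is the pose to reach, as a shift and turn from the pose measured when the call began, along the tool's axes at that moment; what a row does not reach only later rows make up. A row lasts 1/12 s, in which the tool goes at most 41.7 mm and 7.16 degrees, less where a joint would pass 70% of its speed; a pose out of reach is approached as far as the arm can. A call with a number of a shift or a turn outside -1 to 1 is refused whole. A call with a gripper value outside its range is refused whole. The fingers move at their own pace and stop on an object; "squeeze" is the grip in N (left out, the last holds). Time passes only in rows, so rows that repeat a pose let the fingers close. It gives the time, the measured TCP pose, the force and the opening at its end, in the units of the state.
- env.state(): the state, without advancing time (a new reading comes with each control period).
- env.grab_frame(name): name is "scene" or "top" or "wrist"; returns the picture (384x512x3 uint8, red, green, blue); there is no depth.
- env.camera_params(name): a dict with "camera_matrix" (3x3 intrinsics, pixels), "dist_coeffs" ([k1, k2, p1, p2, k3] as OpenCV has them; the pictures are not rectified), "R" (3x3) and "t" (3): a world point X has camera coordinates R X + t; the wrist camera has in their place "hand_eye" (4x4, takes a point from camera to tool coordinates, whose origin is the TCP and whose axes are the flange's). Camera axes: x right, y down, z forward; pixel columns grow to the right and rows downward; lengths in mm; the calibration is good to about 2 mm. A picture is of the moment at which its call begins: read the wrist's pose just before it. camera_params takes no time and is no camera call.
- env.job_done(): hands the job in, once; it reports no verdict.
The state is a dict: "time_s": time; "qpos": joint angles; "qvel": joint speeds; "effort": joint torques, N m; "ee_pos": TCP position; "ee_rot": TCP orientation; "force": force on the tool from outside, world axes, zero at the start; "torque": the same for the moment, N m; "gripper_width": finger opening in mm.
Only numpy, scipy, OpenCV 4.12 (cv2) and the standard library are available. Lean on these libraries where they do the work, as an engineer would, in place of code of your own. Each camera call takes 0.05 s, during which the arm holds its last target.

TASK

Mark the short wooden rail on both ends in the jig: slide it flat along the bench, plain end first, between the guides and under the bridge bar until it meets the spring plate, and press the plate fully home for a moment without ramming it. Draw the rail right out, turn it end for end and press the forked end home in the same way. Then draw it out again and leave it lying flat on the bench in front of the bridge, clear of the plate, with the tape measure, glue bottle and try square left where they are.

Things in the scene. Friction and masses are not known exactly. Their poses are not given: they have to be found in the camera images.
- jig: Fixed marking jig; place and yaw vary. Origin on the bench, mid-lane, under the near face of the bridge bar; x runs level into the jig (the way the rail is pushed), y to the left of that, z up. Two plywood guides, 30 mm high, leave a lane 54 wide from x = 15 to 120, flared to about 62 at the mouth (x = 0), outer faces at y = +-49. The lane's floor is the bare bench.
- bridge (a point): Middle of the lower near edge of the steel bridge bar over the lane's mouth, 37 mm above the bench (jig x = 0). The bar is 24 deep in x and 24 high, on two posts at jig y = +-49 to +-67. With the rail home, 40 to 54 mm of its length still stands out in front of the bar.
- hood (a point): Middle of the lower near edge of the grey hood on the posts, 122 mm above the bench. The hood is 134 wide, 45 high, with a hose stub to 196 mm, and spans jig x = -30 to 24. It overhangs the mouth by 30 mm: an upright gripper has no room to hold the rail there, one leaned back from the jig (towards its -x) by 30 to 45 degrees has.
- plate (a joint): Travel (m) of the steel spring plate in the lane beyond the bridge, 48 wide, 3 to 33 mm above the bench: 0 at rest, grows along jig x, 0.010 at its rigid stop; home from 0.008. Spring 4 N at first, 9 N at full travel; it returns by itself. Over 60 N is ramming. Its place is set anew each time and not reported: at rest its face is at jig x = 56 to 70 mm; feel for it.
- rail_center (a point): Centre (half-way up, 17 mm above its underside) of the loose beech rail, 120 long, 50 wide, 34 high, 100 to 200 g. Its x axis runs along the length towards the forked end, y across the 50 mm width, z up. At the start it lies flat on the bench in front of the jig with the plain end turned roughly towards the jig (within about 60 degrees).
- plain_end (a point): Middle of the rail's plain, square end face (60 mm from the centre towards -x of the rail), at half height.
- fork_end (a point): Middle of the rail's forked end (60 mm from the centre towards +x of the rail), at half height. The end has an upright open slot 18 mm wide and 26 mm deep, between two prongs 16 mm wide; it can be gripped across the 50 mm width.
- tape_center (a point): Centre of a bystander: grey tape measure, 62 x 34 x 55 mm high, standing on the bench. Leave alone.
- glue_center (a point): Centre of a bystander: white glue bottle, 60 diameter, 160 mm high, upright. Leave alone.
- square_center (a point): Centre of the dark wooden stock (110 x 26 x 18 mm high, along its x) of a bystander try square; its steel blade, 32 wide, 3 thick, reaches 163 mm along its +y from near the +x end of the stock. Leave alone.
Things that resemble listed ones, but are neither listed nor needed, are in the scene too. Leave any green look-alike of the part that bears rail_center alone. What is shaped like the part that bears plate but green or orange is not meant.

How it is judged (in metres and radians):
On the way, in this order (a step that is already met when the one before it is completed fails the run):
1. the plain end, under the bridge between the guides, holds the plate home (8 mm or more of travel) (value of joint plate above 0.008 m and x of plain_end in the frame of jig between 0.055 and 0.09 m and y of plain_end in the frame of jig between -0.008 and 0.008 m and angle between the x axis of rail_center and the x axis of jig, either way round below 0.12 rad), for 0.2 s.
2. the rail is drawn out, both ends in front of the bridge, and the plate is back (x of each of plain_end, fork_end in the frame of jig below 0 m and value of joint plate below 0.002 m), for 0.1 s.
3. the forked end, under the bridge between the guides, holds the plate home (value of joint plate above 0.008 m and x of fork_end in the frame of jig between 0.055 and 0.09 m and y of fork_end in the frame of jig between -0.008 and 0.008 m and angle between the x axis of rail_center and the x axis of jig, either way round below 0.12 rad), for 0.2 s.
At the end, for the whole second after the job is handed in: The rail, both ends marked, lies flat (within 0.1 rad, centre 13 to 21 mm up), still and released on the bench, both ends in front of the bridge bar's near face, centre within 450 mm of the jig's origin; the plate is within 2 mm of rest (all of step 2 and height (world z) of rail_center between 0.013 and 0.021 m and angle between the z axis of rail_center and the z axis of jig, either way round below 0.1 rad and linear speed of rail below 0.01 m/s and horizontal distance between rail_center and jig below 0.45 m); the robot touches nothing.
It fails at once if the plate is rammed with more than 60 N (contact force between plate and anything else above 60 N).
It fails at once if the tape measure is moved more than 20 mm (distance of tape_center from where it was at the start of the episode above 0.02 m).
It fails at once if the glue bottle is moved more than 20 mm (distance of glue_center from where it was at the start of the episode above 0.02 m).
It fails at once if the try square is moved more than 20 mm (distance of square_center from where it was at the start of the episode above 0.02 m).
It also fails if it takes over 67 s, if anything falls off the work surface, if the arm or the gripper's body presses on something with over 40 N, if the wrist force passes 120 N, or if a joint passes its speed limit or range.

## Working session

There is one attempt and no reset: what is moved stays moved. The work goes in short steps, Python scripts to look and compute and a tool call to move; the robot and the scene stay as the last step left them, time stands still between calls to the robot, and variables do not carry over. Pictures are saved under pics/ and viewed, and the job is handed in when it is done.

Besides the shell and the picture viewer there is one more tool, called after "Call:" as name(argument=value, ...), one argument or row to a line, values as JSON. arm_command: Moves the arm, as the interface text tells. Shift numbers are shares of 50 cm and turn numbers shares of pi/4 rad, none past 1 either way. Its arguments: {"type":"object","properties":{"targets":{"type":"array"},"squeeze":{"type":"number"}},"required":["targets"]}

```bash
mkdir -p pics; ls; cat > h.py <<'E'
import numpy as np,cv2
from workcell import env
def save(n,f): 
    im=env.grab_frame(n); cv2.imwrite(f,im[:,:,::-1]); return im
E
python3 - <<'E'
from h import *
print(env.state())
for n in ("scene","top","wrist"):
    print(n,env.camera_params(n))
    save(n,f"pics/{n}0.png")
E
```

```text
pics
{'time_s': 0.0, 'qpos': array([ 6.57765945e+01,  1.83506849e+01,  8.97063000e+01, -1.45843148e-03,
        7.20434701e+01, -1.14669551e+00]), 'qvel': array([0.0708162 , 0.0008878 , 0.0726975 , 0.0439249 , 0.04027136,
       0.10056191]), 'effort': array([ 2.09418991e-03, -4.12466311e+01, -2.31977499e+01,  7.27688055e-02,
        4.56864922e-02, -1.38886403e-04]), 'ee_pos': array([225.18568872, 528.52270666, 213.1305842 ]), 'ee_rot': array([-1.79899537e+02, -6.24008874e-04,  1.56923740e+02]), 'force': array([ 0.17939183,  0.28819086, -0.1560847 ]), 'torque': array([-0.03219327, -0.00424758, -0.0211438 ]), 'gripper_width': 91.40817043621422}
scene {'camera_matrix': array([[374.19735394,   0.        , 251.66898769],
       [  0.        , 374.19735394, 194.32417561],
       [  0.        ,   0.        ,   1.        ]]), 'dist_coeffs': array([-0.09540659,  0.        ,  0.        ,  0.        ,  0.        ]), 'R': array([[ 0.36295138,  0.93180044,  0.00377313],
       [ 0.64379312, -0.24783636, -0.72395273],
       [-0.67364435,  0.26518876, -0.68983926]]), 't': array([-258.82154614, -
[... 420 characters left out ...]
0.00140525, -0.97247201]]), 't': array([ 72.82304624, 572.95266115, 971.60466422])}
wrist {'camera_matrix': array([[269.12750562,   0.        , 257.520044  ],
       [  0.        , 269.12750562, 188.17412401],
       [  0.        ,   0.        ,   1.        ]]), 'dist_coeffs': array([0.00652456, 0.        , 0.        , 0.        , 0.        ]), 'hand_eye': array([[-6.45932864e-04, -9.69086363e-01, -2.46720904e-01,
         6.90253542e+01],
       [ 9.99999432e-01, -8.35158041e-04,  6.62318308e-04,
         3.32104360e-01],
       [-8.47894587e-04, -2.46720336e-01,  9.69086352e-01,
        -1.70369792e+02],
       [ 0.00000000e+00,  0.00000000e+00,  0.00000000e+00,
         1.00000000e+00]])}
```

View pics/scene0.png

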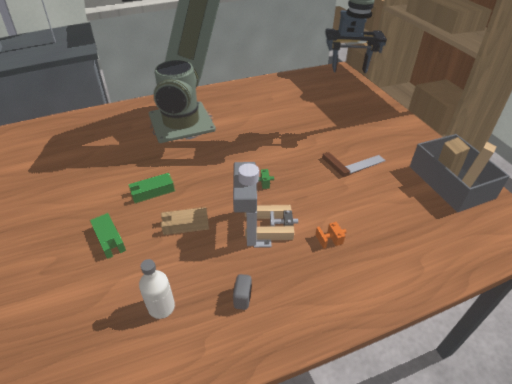

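View pics/top0.png

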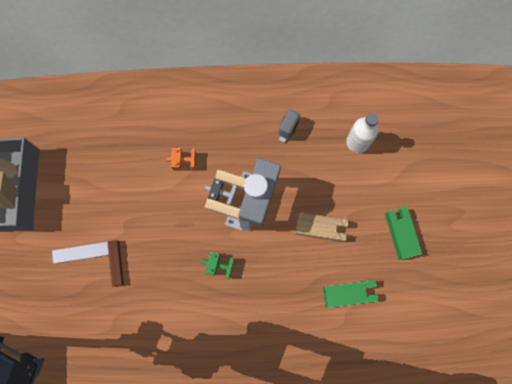

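View pics/wrist0.png

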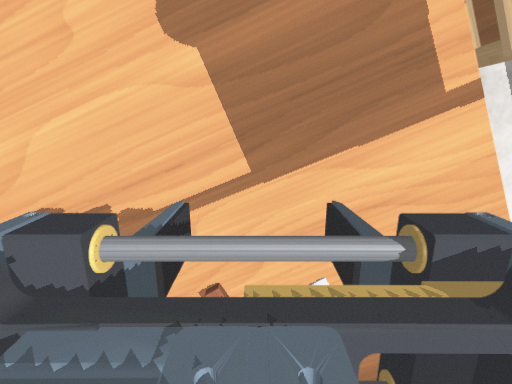

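The top view shows the jig at about (240,195), its lane pointing left. The rail is at about (322,228), with its fork on the right. I'll enlarge these to measure.

```bash
python3 - <<'E'
import cv2
a=cv2.imread('pics/top0.png'); b=cv2.imread('pics/scene0.png')
cv2.imwrite('pics/top0c.png',cv2.resize(a[140:260,190:360],None,fx=4.7,fy=4.7,interpolation=cv2.INTER_CUBIC))
cv2.imwrite('pics/scene0c.png',cv2.resize(b[150:260,150:310],None,fx=5,fy=5,interpolation=cv2.INTER_CUBIC))
E
```

```text
(no output)
```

View pics/top0c.png

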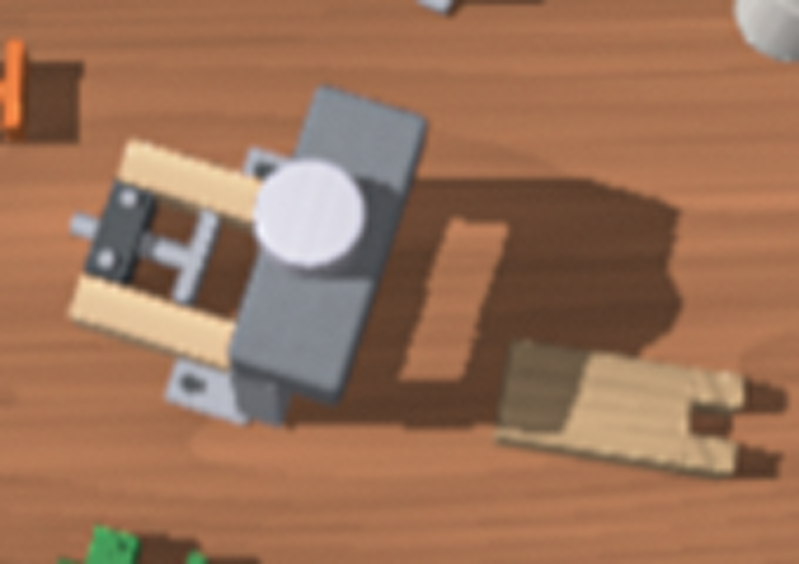

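View pics/scene0c.png

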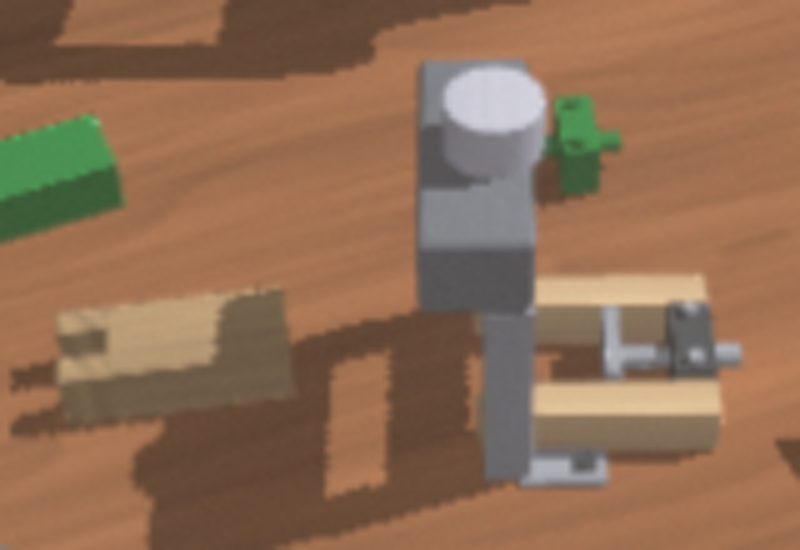

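```bash
cat >> h.py <<'E'
from scipy.optimize import least_squares
CP={n:env.camera_params(n) for n in ("scene","top","wrist")}
def proj(n,P):
    c=CP[n];p,_=cv2.projectPoints(np.asarray(P,float).reshape(-1,3),cv2.Rodrigues(c['R'])[0],c['t'],c['camera_matrix'],c['dist_coeffs']);return p.reshape(-1,2)
def back(n,uv,z):
    c=CP[n];q=cv2.undistortPoints(np.asarray(uv,float).reshape(-1,1,2),c['camera_matrix'],c['dist_coeffs']).reshape(-1,2)
    d=np.c_[q,np.ones(len(q))]@c['R'];o=-c['R'].T@c['t'];s=(z-o[2])/d[:,2];return o+d*s[:,None]
def T(p,L):
    c,s=np.cos(p[2]),np.sin(p[2]);L=np.asarray(L,float);return np.c_[p[0]+c*L[:,0]-s*L[:,1],p[1]+s*L[:,0]+c*L[:,1],L[:,2]]
def fit(obs,p0):
    def f(p): return np.concatenate([(proj(n,T(p,[o[1] for o in O]))-[o[0] for o in O]).ravel() for n,O in obs.items()])
    r=least_squares(f,p0,loss='soft_l1',x_scale=[10,10,.1]);return r.x,r.fun.reshape(-1,2)
E
python3 - <<'E'
from h import *
ct=lambda u,v:(190+(u+.5)/4.7-.5,140+(v+.5)/4.7-.5)
cs=lambda u,v:(150+(u+.5)/5-.5,150+(v+.5)/5-.5)
jt=[(ct(130,143),(120,-49,30)),(ct(70,315),(120,49,30)),(ct(320,87),(24,-67,167)),(ct(428,120),(-30,-67,167)),(ct(232,358),(24,67,167)),(ct(337,392),(-30,67,167))]
js=[(cs(720,413),(120,-49,30)),(cs(716,384),(120,-27,30)),(cs(703,277),(120,49,30)),(cs(706,303),(120,27,30)),(cs(420,60),(-30,67,167)),(cs(418,247),(-30,-67,167)),(cs(530,247),(24,-67,167)),(cs(420,310),(-30,-67,122)),(cs(530,312),(24,-67,122))]
for o in ({'top':jt},{'scene':js},{'top':jt,'scene':js}):
    p,r=fit(o,[450,0,1.2]);print(p[:2],np.degrees(p[2]),np.abs(r).max(0));
print(r.round(1).tolist())
rt=[(ct(512,345),(-60,-25,34)),(ct(498,435),(-60,25,34)),(ct(745,375),(60,-25,34)),(ct(735,467),(60,25,34))]
rs=[(cs(57,315),(60,25,34)),(cs(283,288),(-60,25,34)),(cs(63,372),(60,-25,34)),(cs(292,345),(-60,-25,34))]
sw=lambda L:[(a,(b[0],-b[1],b[2])) for a,b in L]
for o in ({'top':sw(rt)},{'scene':sw(rs)},{'top':sw(rt),'scene':sw(rs)}):
    p,r=fit(o,[400,-150,-1.6]);print(p[:2],np.degrees(p[2]),np.abs(r).max(0),r.round(1).tolist())
print('tape',back('top',[(289,127)],30),'glue',back('top',[(362,140)],40),back('top',[(372,118)],160))
print('sq',back('top',[(116,263),(55,254)],10),'green',back('top',[(350,294),(404,234)],34),'orange,gr',back('top',[(183,158),(217,264)],15))
E
```

```text
[556.37018923  44.87874316] 70.17480065682533 [1.63485962 0.95930269]
[558.06889323  44.3200732 ] 69.41010915108362 [1.13827516 1.09873417]
[557.00838556  44.70755471] 69.77130108744484 [1.74836543 1.16775416]
[[0.6, -0.9], [-0.3, -0.2], [-0.0, -1.2], [1.0, -0.5], [-1.7, -0.3], [0.7, 0.7], [0.1, -0.4], [0.1, -1.2], [-0.0, -0.8], [0.1, -0.1], [-0.3, -0.8], [-0.9, -0.6], [1.0, -0.8], [-0.7, 0.8], [0.7, 0.2]]
[ 496.00824417 -105.01915385] -99.87202718696662 [0.21020731 0.9080485 ] [[-0.2, -0.9], [0.2, 0.6], [-0.0, -0.4], [0.0, 0.7]]
[ 494.14801474 -103.46862988] -100.15391696643721 [0.60162215 1.63594797] [[0.2, -0.9], [0.1, -1.5], [-0.6, 1.6], [0.3, 0.6]]
[ 495.7074537  -104.46005141] -99.96323017865755 [0.82707817 2.22124938] [[-0.4, -0.8], [-0.0, 0.7], [-0.2, -0.3], [-0.2, 0.8], [-0.1, -0.3], [-0.2, -1.1], [-0.8, 2.2], [0.2, 1.0]]
tape [[749.15587616 -39.02267441  30.        ]] glue [[ 706.38450304 -218.39667645   40.        ]] [[ 714.95677522 -214.59334626  160.        ]]
sq [[422.85478366 392.72035385  10.        ]
 [446.40011872 551.48334334  10.        ]] green [[ 334.07338196 -160.84102749   34.        ]
 [ 468.84881722 -302.18170681   34.        ]] orange,gr [[680.98165568 228.87653037  15.        ]
 [415.39809466 146.50562052  15.        ]]
```

Joint fit from both cameras, with residuals around 1 px:

| Item | Position (mm) | Direction |
|---|---|---|
| Jig origin | (557, 45) | yaw 69.8° |
| Rail centre | (496, -104) | plain end at azimuth 80° |

The moves have no tilt axis, so I'll test whether reaching past the arm's limit along the jig direction leans the tool.

Call:
arm_command(
  targets=[
    [0,0.03,0.08,0,0],
    [0,0.06,0.16,0,0],
    [0,0.08,0.25,0,0],
    [0,0.08,0.33,0,0],
    [0,0.08,0.41,0,0],
    [0,0.08,0.5,0,0],
    [0,0.08,0.6,0,0],
    [0,0.08,0.7,0,0],
  ],
)

```text
time_s: 0.82
ee_pos: [311.2, 832.4, 212.1]
ee_rot: [-179.9, 0.0, 156.9]
force: [0.1, 1.2, 1.0]
gripper_width: 91.4
```

Call:
arm_command(
  targets=[
    [0,0,0.1,0,0],
    [0,0,0.2,0,0],
    [0,0,0.3,0,0],
    [0,0,0.4,0,0],
  ],
)

```text
time_s: 1.15
ee_pos: [333.6, 876.8, 175.8]
ee_rot: [178.4, -0.1, 156.9]
force: [-0.1, 0.4, 0.5]
gripper_width: 91.2
```

Call:
arm_command(
  targets=[
    [0,0,1,0,0],
    [0,0,1,0,0],
    [0,0,1,0,0],
    [0,0,1,0,0],
  ],
)

```text
time_s: 1.48
ee_pos: [348.3, 900.0, 137.9]
ee_rot: [176.3, -0.1, 156.9]
force: [-1.1, -0.4, -0.1]
gripper_width: 91.1
```

```bash
python3 -c "
from h import *
s=env.state();print(s['qpos'],s['ee_pos'],s['ee_rot'])"
```

```text
[6.81454324e+01 6.40770071e+01 1.22865507e+01 5.41003016e-02
 9.99547560e+01 1.24253162e+00] [348.25797816 900.03948383 137.86618668] [ 1.76320309e+02 -1.32343967e-01  1.56918217e+02]
```

Call:
arm_command(
  targets=[
    [0,0,1,-0.8,0],
    [0,0,1,-0.8,0],
  ],
)

```text
time_s: 1.65
ee_pos: [349.9, 898.9, 167.9]
ee_rot: [174.5, -0.2, 156.9]
force: [0.3, -0.4, 0.4]
gripper_width: 91.2
```

Call:
arm_command(
  targets=[
    [0,0,1,-0.8,0],
  ],
)

```text
time_s: 1.73
ee_pos: [351.5, 900.2, 188.9]
ee_rot: [172.9, -0.2, 156.9]
force: [-0.1, -0.0, 0.3]
gripper_width: 91.1
```

Call:
arm_command(
  targets=[
    [0,0,1,-0.8,0],
  ],
)

```text
time_s: 1.82
ee_pos: [353.3, 902.1, 208.8]
ee_rot: [171.1, -0.3, 156.9]
force: [-0.2, -0.1, -0.5]
gripper_width: 91.1
```

```bash
python3 -c "
from h import *
s=env.state();print(s['qpos'],s['ee_pos'],s['ee_rot'])"
```

```text
[67.8815604  59.92613877 12.26678457  0.14111857 98.91310286  0.99968607] [353.34798549 902.10022958 208.76663038] [171.1096237   -0.28888899 156.93703916]
```

Each single-row call leans the tool about 1.7°, in the direction I want, so I'll repeat them.

Call:
arm_command(
  targets=[
    [0,0,1,-0.5,0],
  ],
)

```text
time_s: 1.9
ee_pos: [356.5, 907.4, 222.9]
ee_rot: [169.1, -0.3, 156.9]
force: [0.7, 0.0, 0.2]
gripper_width: 91.6
```

Call:
arm_command(
  targets=[
    [0,0,1,-0.5,0],
  ],
)

```text
time_s: 1.98
ee_pos: [360.0, 913.1, 234.2]
ee_rot: [167.2, -0.4, 157.0]
force: [-0.5, 0.6, -0.6]
gripper_width: 91.0
```

Call:
arm_command(
  targets=[
    [0,0,1,-0.5,0],
  ],
)

```text
time_s: 2.07
ee_pos: [363.0, 918.1, 246.6]
ee_rot: [165.4, -0.4, 157.0]
force: [-0.3, -0.5, -0.6]
gripper_width: 91.5
```

Call:
arm_command(
  targets=[
    [0,0,1,-0.5,0],
  ],
)

```text
time_s: 2.15
ee_pos: [365.6, 922.1, 260.1]
ee_rot: [163.7, -0.5, 157.0]
force: [-0.5, -0.5, -0.4]
gripper_width: 90.6
```

Call:
arm_command(
  targets=[
    [0,0,1,-0.5,0],
  ],
)

```text
time_s: 2.23
ee_pos: [368.0, 925.4, 274.4]
ee_rot: [161.9, -0.5, 157.0]
force: [-0.0, 1.1, 0.2]
gripper_width: 91.2
```

Call:
arm_command(
  targets=[
    [0,0,1,-0.5,0],
  ],
)

```text
time_s: 2.32
ee_pos: [370.0, 928.1, 289.6]
ee_rot: [160.3, -0.6, 157.0]
force: [-0.4, -0.2, -0.4]
gripper_width: 91.2
```

Call:
arm_command(
  targets=[
    [0,0,1,-0.5,0],
  ],
)

```text
time_s: 2.4
ee_pos: [371.8, 930.1, 305.4]
ee_rot: [158.6, -0.6, 157.0]
force: [0.6, 0.4, -1.2]
gripper_width: 91.3
```

Call:
arm_command(
  targets=[
    [0,0,1,-0.5,0],
  ],
)

```text
time_s: 2.48
ee_pos: [373.3, 931.6, 322.0]
ee_rot: [156.9, -0.6, 157.0]
force: [1.1, 0.2, -0.0]
gripper_width: 91.4
```

```bash
python3 -c "
from h import *
s=env.state();print(s['qpos'],s['ee_pos'],s['ee_rot'])"
```

```text
[67.35720108 54.1243378  12.3096696   0.44805255 90.47127138  0.54457794] [373.29140135 931.57939297 321.98003807] [156.90916131  -0.62428357 157.03537747]
```

Call:
arm_command(
  targets=[
    [0,0.08,0,0,0],
    [0,0.16,0,0,0],
    [0,0.24,0,0,0],
    [0,0.32,0,0,0],
    [0,0.38,0,0,0],
  ],
)

```text
time_s: 2.9
ee_pos: [191.7, 992.2, 316.6]
ee_rot: [156.0, -0.9, 157.3]
force: [-0.6, 0.4, -0.2]
gripper_width: 91.3
```

Call:
arm_command(
  targets=[
    [0,0.3,1,-0.4,0],
  ],
)

```text
time_s: 2.98
ee_pos: [183.1, 997.0, 325.3]
ee_rot: [154.8, -1.3, 157.9]
force: [-0.3, 1.0, -2.2]
gripper_width: 91.2
```

Call:
arm_command(
  targets=[
    [0,0.3,1,-0.4,0],
  ],
)

```text
time_s: 3.07
ee_pos: [184.6, 998.4, 342.3]
ee_rot: [153.2, -1.6, 158.2]
force: [1.0, -0.6, -0.4]
gripper_width: 91.1
```

Call:
arm_command(
  targets=[
    [0,0.3,1,-0.4,0],
  ],
)

```text
time_s: 3.15
ee_pos: [184.2, 1000.2, 359.7]
ee_rot: [151.5, -1.9, 158.4]
force: [-0.2, 0.2, -0.3]
gripper_width: 91.3
```

```bash
cat >> h.py <<'E'
from scipy.spatial.transform import Rotation as Ro
def st():
    s=env.state();R=Ro.from_euler('xyz',s['ee_rot'],degrees=True).as_matrix()
    return s,R
def axes():
    s,R=st();z=R[:,2]
    az=lambda v:round(float(np.degrees(np.arctan2(v[1],v[0]))),1)
    print('t',s['time_s'],'p',s['ee_pos'].round(1),'tilt',round(float(np.degrees(np.arccos(-z[2]))),1),'z az',az(z),'x az',az(R[:,0]),'y az',az(R[:,1]),'y elev',round(float(np.degrees(np.arcsin(R[2,1]))),1),'w',s['gripper_width'].round(1),'F',s['force'].round(1),'q',s['qpos'].round(0))
    return s,R
E
python3 -c "
from h import *
axes()"
```

```text
Traceback (most recent call last):
  File "h.py", line 24, in axes
    print('t',s['time_s'],'p',s['ee_pos'].round(1),'tilt',round(float(np.degrees(np.arccos(-z[2]))),1),'z az',az(z),'x az',az(R[:,0]),'y az',az(R[:,1]),'y elev',round(float(np.degrees(np.arcsin(R[2,1]))),1),'w',s['gripper_width'].round(1),'F',s['force'].round(1),'q',s['qpos'].round(0))
                                                                                                                                                                                                                   ^^^^^^^^^^^^^^^^^^^^^^^^
AttributeError: 'float' object has no attribute 'round'
```

```bash
sed -i "s/s\['gripper_width'\].round(1)/round(float(s['gripper_width']),1)/" h.py; cat >> h.py <<'E'
def RY(a):return Ro.from_euler('y',a,degrees=True).as_matrix()
def RZ(a):return Ro.from_euler('z',a,degrees=True).as_matrix()
K=None
def fk(q,K):
    h,a1,L2,L3,L6=K
    R=RZ(q[0])@RY(q[1]);p=np.array([0,0,h])+RZ(q[0])@[a1,0,0]+R@[0,0,L2]
    R=R@RY(q[2]);p=p+R@[0,0,L3];R=R@RZ(q[3])@RY(q[4]);p=p+R@[0,0,L6]
    return p,R@RZ(q[5]+90)   # tool frame guess
E
python3 - <<'E'
from h import *
s,R=axes();print(R.round(3))
D=[(18.35,89.706,72.043,np.hypot(225.186,528.523),213.13),(64.077,12.2866,99.955,np.hypot(348.258,900.04),137.87),(59.926,12.267,98.913,np.hypot(353.348,902.1),208.77),(54.124,12.31,90.471,np.hypot(373.29,931.58),321.98)]
q=s['qpos'];D.append((q[1],q[2],q[4],np.hypot(*s['ee_pos'][:2]),s['ee_pos'][2]))
A=[];b=[]
for a,e,w,r,z in D:
    x=np.radians(np.cumsum([a,e,w]));A+= [[0,1,*np.sin(x)],[1,0,*np.cos(x)]];b+=[r,z]
k,res,*_=np.linalg.lstsq(np.array(A),np.array(b),rcond=None);print(k,np.array(A)@k-b)
p,R2=fk(q,k);print(p,R2.round(3),q)
E
```

```text
t 3.15 p [ 184.2 1000.2  359.7] tilt 28.6 z az 71.8 x az 158.4 y az 67.4 y elev 28.5 w 91.3 F [-0.2  0.2 -0.3] q [80. 53. 12. -4. 87. 12.]
[[-0.929  0.338  0.149]
 [ 0.368  0.811  0.455]
 [ 0.032  0.477 -0.878]]
[120.77074752 -20.54671383 609.88203869 426.25694605 353.51526917] [ 1.61587005  0.87941413 -0.15724977 -2.77312584 -1.10985452 -1.2866218
 -0.57807783  1.43843487  0.22931208  1.74189864]
[196.77116638 997.95225697 362.21601362] [[-0.929  0.338  0.149]
 [ 0.368  0.811  0.455]
 [ 0.032  0.477 -0.878]] [80.24168938 52.56289461 12.28932043 -4.02545659 86.83477432 11.52562581]
```

```bash
cat > kin.py <<'E'
from h import *
S=[([65.7766,18.3507,89.7063,0,72.0435,-1.147],[225.186,528.523,213.13]),([68.14543,64.0770,12.28655,.0541,99.95476,1.24],[348.258,900.04,137.87]),([67.88156,59.92614,12.26678,.14112,98.9131,1],[353.348,902.1,208.767]),([67.3572,54.12434,12.30967,.44805,90.47127,.545],[373.291,931.579,321.98]),([80.24169,52.56289,12.28932,-4.02546,86.83477,11.5256],[184.2,1000.2,359.7])]
K=least_squares(lambda k:np.concatenate([fk(q,k)[0]-p for q,p in S]),[150,0,450,430,350],loss='soft_l1').x
LO=np.array([-177.97,-48.28,12.27,-77.06,2.81,-146.56]);HI=np.array([177.97,115.42,149.76,257.06,150.46,146.56])
def ik(p,R,q0):
    def f(q):
        pp,RR=fk(q,K);return np.r_[(pp-p)/1,Ro.from_matrix(RR.T@R).as_rotvec()*300]
    q0=np.clip(q0,LO+.1,HI-.1)
    r=least_squares(f,q0,bounds=(LO,HI));return r.x,np.abs(r.fun).max()
def toolR(tilt,zaz,flip):
    t=np.radians(tilt);z=RZ(zaz)@np.array([np.sin(t),0,-np.cos(t)])
    y=RZ(zaz)@np.array([0,1.,0])*flip
    return np.c_[np.cross(y,z),y,z]
J=np.array([557,44.7]);JY=69.8
def jw(x,y,z):return np.r_[J,0]+RZ(JY)@[x,y,z]
if __name__=='__main__':
    print(K,[(fk(q,K)[0]-p).round(1).tolist() for q,p in S])
    for flip in(1,-1):
      for x,z in ((-35,10),(-110,10),(-160,10),(-200,10),(-130,120)):
        for q0 in ([0,40,90,0,60,0],[0,40,90,60,60,0],[0,40,90,-60,60,0],[0,40,90,120,60,0],[0,40,90,120,60,90],[0,40,90,60,60,-90],[0,40,90,60,60,90],[0,40,90,-60,60,-90],[0,40,90,-60,60,90]):
            q,e=ik(jw(x,0,z),toolR(28.6,70,flip),q0)
            if e<1:print(flip,x,z,q.round(0));
E
python3 kin.py
```

```text
[114.54806455 -17.95216742 611.2029286  427.12328963 348.72990395] [[12.8, 0.4, 0.4], [12.2, -0.3, -3.4], [11.7, -1.7, -1.9], [11.3, -2.4, 0.7], [12.6, -0.1, 1.7]]
1 -110 10 [-25.  27. 117.  41.  47. 144.]
1 -110 10 [-25.  27. 117.  41.  47. 144.]
1 -110 10 [-25.  27. 117.  41.  47. 144.]
1 -110 10 [-25.  27. 117.  41.  47. 144.]
1 -110 10 [-25.  27. 117.  41.  47. 144.]
1 -160 10 [-31.  27. 116.  38.  49. 141.]
1 -160 10 [-31.  27. 116.  38.  49. 141.]
1 -160 10 [-31.  27. 116.  38.  49. 141.]
1 -160 10 [-31.  27. 116.  38.  49. 141.]
1 -160 10 [-31.  27. 116.  38.  49. 141.]
1 -200 10 [-35.  28. 115.  36.  51. 139.]
1 -200 10 [-35.  28. 115.  36.  51. 139.]
1 -200 10 [-35.  28. 115.  36.  51. 139.]
1 -200 10 [-35.  28. 115.  36.  51. 139.]
1 -200 10 [-35.  28. 115.  36.  51. 139.]
-1 -35 10 [-17.  27. 117.  44.  44. -31.]
-1 -35 10 [-17.  27. 117.  44.  44. -31.]
-1 -35 10 [-17.  27. 117.  44.  44. -31.]
-1 -35 10 [-17.  27. 117.  44.  44. -31.]
-1 -35 10 [-17.  27. 117.  44.  44. -31.]
-1 -35 10 [-17.  27. 117.  44.  44. -31.]
-1 -35 10 [-17.  27. 117.  44.  44. -31.]
-1 -35 10 [-
[... 928 characters left out ...]
1.]
-1 -200 10 [-35.  28. 115.  36.  51. -41.]
-1 -200 10 [-35.  28. 115.  36.  51. -41.]
-1 -200 10 [-35.  28. 115.  36.  51. -41.]
-1 -200 10 [-35.  28. 115.  36.  51. -41.]
-1 -200 10 [-35.  28. 115.  36.  51. -41.]
-1 -200 10 [-35.  28. 115.  36.  51. -41.]
-1 -200 10 [-35.  28. 115.  36.  51. -41.]
-1 -130 120 [-27.  19. 110.  33.  60. -26.]
-1 -130 120 [-27.  19. 110.  33.  60. -26.]
-1 -130 120 [-27.  19. 110.  33.  60. -26.]
-1 -130 120 [-27.  19. 110.  33.  60. -26.]
-1 -130 120 [-27.  19. 110.  33.  60. -26.]
-1 -130 120 [-27.  19. 110.  33.  60. -26.]
-1 -130 120 [-27.  19. 110.  33.  60. -26.]
-1 -130 120 [-27.  19. 110.  33.  60. -26.]
-1 -130 120 [-27.  19. 110.  33.  60. -26.]
```

```bash
cat >> h.py <<'E'
def go(p=None,yaz=None,d=None):
    s,R=axes();dp=(np.array(p)-s['ee_pos']) if p is not None else np.array(d,float)
    a=R.T@dp/500
    turn=0
    if yaz is not None:
        best=min(np.arange(-180,180,.1),key=lambda t:abs((np.degrees(np.arctan2(*(R@RZ(t))[[1,0],1]))-yaz+180)%360-180));turn=best
    n=np.linalg.norm(dp)/41.7
    print('shift',a.round(4),'turn deg',round(turn,1),'share',round(turn/45,3),'rows',round(max(n,abs(turn)/7.16),1))
E
python3 -c "
from h import *
go([470,-206,260],-20.2)"
```

```text
t 3.15 p [ 184.2 1000.2  359.7] tilt 28.6 z az 71.8 x az 158.4 y az 67.4 y elev 28.5 w 91.3 F [-0.2  0.2 -0.3] q [80. 53. 12. -4. 87. 12.]
shift [-1.4253 -1.8589 -0.836 ] turn deg 88.4 share 1.964 rows 29.8
```

Call:
arm_command(
  targets=[
    [0,-0.05,-0.06,-0.03,0.12],
    [0,-0.1,-0.13,-0.06,0.25],
    [0,-0.15,-0.19,-0.09,0.38],
    [0,-0.19,-0.25,-0.11,0.5],
    [0,-0.24,-0.31,-0.14,0.63],
    [0,-0.29,-0.38,-0.17,0.75],
    [0,-0.34,-0.44,-0.2,0.88],
    [0,-0.38,-0.5,-0.22,1],
  ],
)

```text
time_s: 3.82
ee_pos: [255.3, 707.1, 338.1]
ee_rot: [160.1, -21.4, 116.3]
force: [0.5, -0.2, 0.2]
gripper_width: 91.6
```

```bash
python3 -c "
from h import *
go([470,-206,260],-20.2)"
```

```text
t 3.8167 p [255.3 707.1 338.1] tilt 28.9 z az 71.5 x az 116.3 y az 18.8 y elev 18.5 w 91.6 F [ 0.5 -0.2  0.2] q [69. 18. 79.  2. 55. 46.]
shift [-1.7581 -0.2212 -0.6356] turn deg 43.0 share 0.956 rows 22.6
```

Call:
arm_command(
  targets=[
    [0,-0.08,-0.01,-0.03,0.12],
    [0,-0.16,-0.02,-0.06,0.24],
    [0,-0.24,-0.03,-0.09,0.36],
    [0,-0.31,-0.04,-0.11,0.48],
    [0,-0.39,-0.05,-0.14,0.6],
    [0,-0.47,-0.06,-0.17,0.72],
    [0,-0.55,-0.07,-0.2,0.84],
    [0,-0.62,-0.08,-0.22,0.956],
  ],
)

```text
time_s: 4.48
ee_pos: [331.6, 384.6, 311.7]
ee_rot: [-179.0, -29.3, 68.9]
force: [1.1, 0.2, 0.6]
gripper_width: 91.3
```

```bash
python3 -c "
from h import *
go([470,-206,260],-20.2)"
```

```text
t 4.4833 p [331.6 384.6 311.7] tilt 29.3 z az 70.9 x az 68.9 y az -20.6 y elev -0.8 w 91.3 F [1.1 0.2 0.6] q [ 38.  -4. 108.  20.  52.  50.]
shift [-0.9252  0.6761 -0.4115] turn deg -0.5 share -0.011 rows 14.6
```

Call:
arm_command(
  targets=[
    [0,-0.06,0.046,-0.03,-0.01],
    [0,-0.12,0.09,-0.055,-0.01],
    [0,-0.19,0.14,-0.08,-0.01],
    [0,-0.25,0.18,-0.11,-0.01],
    [0,-0.31,0.23,-0.14,-0.01],
    [0,-0.37,0.27,-0.165,-0.01],
    [0,-0.43,0.32,-0.19,-0.01],
    [0,-0.5,0.36,-0.22,-0.01],
  ],
)

```text
time_s: 5.15
ee_pos: [405.3, 64.5, 284.8]
ee_rot: [-179.8, -29.3, 69.5]
force: [1.8, 0.2, 0.0]
gripper_width: 91.6
```

```bash
python3 -c "
from h import *
go([470,-206,180],-20.2)"
```

```text
t 5.15 p [405.3  64.5 284.8] tilt 29.3 z az 69.9 x az 69.5 y az -20.4 y elev -0.2 w 91.6 F [1.8 0.2 0. ] q [-16.  -3. 111.  31.  72.  -5.]
shift [-0.5048  0.3109 -0.044 ] turn deg -0.3 share -0.007 rows 7.1
```

Call:
arm_command(
  targets=[
    [0,-0.07,0.043,-0.006,0],
    [0,-0.14,0.087,-0.012,0],
    [0,-0.21,0.13,-0.02,0],
    [0,-0.28,0.174,-0.025,0],
    [0,-0.35,0.217,-0.03,0],
    [0,-0.42,0.26,-0.037,0],
    [0,-0.5,0.31,-0.044,0],
    [0,-0.505,0.311,-0.044,0],
  ],
)

```text
time_s: 5.82
ee_pos: [471.1, -213.6, 178.7]
ee_rot: [179.9, -29.0, 69.2]
force: [-0.4, 0.1, 0.5]
gripper_width: 91.0
```

```bash
python3 -c "
from h import *
go([489.5,-147,13])
save('wrist','pics/w1.png');save('scene','pics/s1.png')"
```

```text
t 5.8167 p [ 471.1 -213.6  178.7] tilt 29.0 z az 69.1 x az 69.2 y az -20.8 y elev 0.1 w 91.0 F [-0.4  0.1  0.5] q [-43.  20.  99.  28.  74. -33.]
shift [-0.0405 -0.0133  0.3565] turn deg 0 share 0.0 rows 4.3
```

View pics/w1.png

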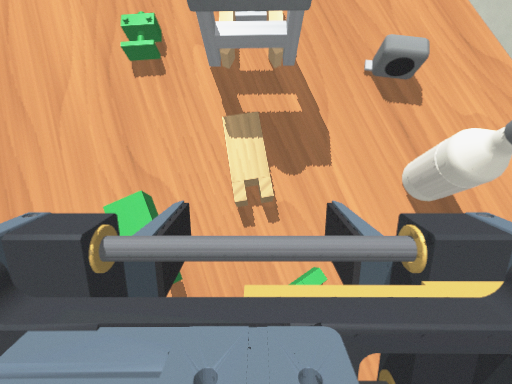

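View pics/s1.png

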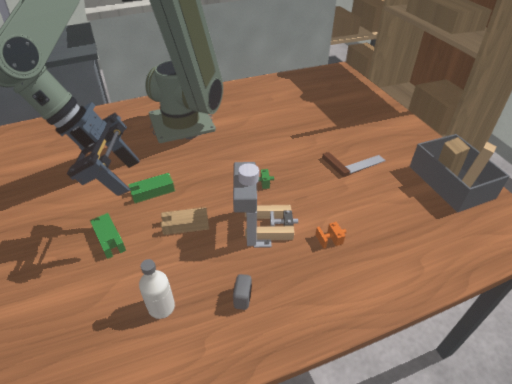

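The wrist view shows the rail at (248,157), with its fork tips at (236,200) and (272,196). The jig mouth is at (252,50). I'll check these against the wrist calibration.

```bash
cat >> h.py <<'E'
def backw(uv,z,ee_pos=None,R=None):
    if R is None: s,R=st();ee_pos=s['ee_pos']
    c=CP['wrist'];q=cv2.undistortPoints(np.asarray(uv,float).reshape(-1,1,2),c['camera_matrix'],c['dist_coeffs']).reshape(-1,2)
    H=c['hand_eye'];d=np.c_[q,np.ones(len(q))]@H[:3,:3].T@R.T;o=ee_pos+R@H[:3,3];k=(z-o[2])/d[:,2];return o+d*k[:,None]
def tojig(P,J=(557,44.7),JY=69.8):
    return (np.asarray(P)-[*J,0])@RZ(JY)
E
python3 - <<'E'
from h import *
im=cv2.imread('pics/w1.png');cv2.imwrite('pics/w1c.png',cv2.resize(im[0:220,190:330],None,fx=2.7*1,fy=2.7,interpolation=cv2.INTER_CUBIC))
P=backw([(236,200),(272,196),(222,117),(259,112)],34);print(P.round(1),P.mean(0),tojig(P).round(1).tolist())
print('posts base',tojig(backw([(217,67),(297,67)],0)))
E
```

```text
[[ 462.6 -152.9   34. ]
 [ 506.5 -164.1   34. ]
 [ 483.5  -37.3   34. ]
 [ 533.2  -48.1   34. ]] [ 496.44644756 -100.59435014   34.        ] [[-218.1, 20.4, 34.0], [-213.4, -24.7, 34.0], [-102.4, 40.7, 34.0], [-95.3, -9.7, 34.0]]
posts base [[  5.38410979  55.6040227    0.        ]
 [  4.08678421 -71.04971276   0.        ]]
```

View pics/w1c.png

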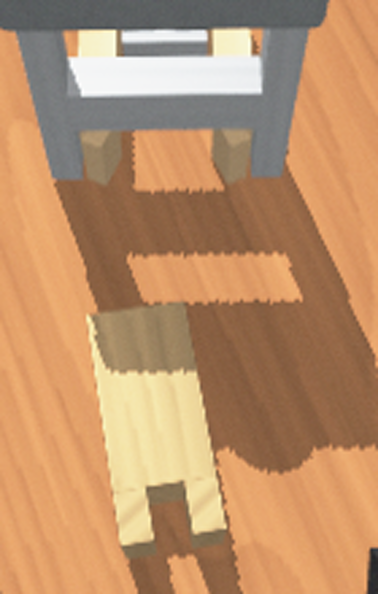

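```bash
python3 -c "
from h import *
go([489,-144.5,13])"
```

```text
t 5.9167 p [ 470.  -209.3  180.1] tilt 29.2 z az 69.5 x az 69.2 y az -20.7 y elev -0.1 w 91.2 F [ 0.3  0.5 -0. ] q [-43.  19. 100.  28.  75. -33.]
shift [-0.0457 -0.0096  0.3573] turn deg 0 share 0.0 rows 4.3
```

Call:
arm_command(
  squeeze=15,
  targets=[
    [0,-0.01,-0.002,0.08,0],
    [0,-0.02,-0.004,0.16,0],
    [0,-0.03,-0.006,0.24,0],
    [0,-0.04,-0.008,0.3,0],
    [0,-0.046,-0.01,0.345,0],
    [0,-0.046,-0.01,0.357,0],
    [0,-0.046,-0.01,0.357,0],
  ],
)

```text
time_s: 6.5
ee_pos: [488.3, -143.3, 13.6]
ee_rot: [-179.8, -29.3, 69.3]
force: [-0.6, -0.1, 0.8]
gripper_width: 91.3
```

```bash
python3 -c "
from h import *
go([489,-144.5,13])
save('wrist','pics/w2.png')"
```

```text
t 6.5 p [ 488.3 -143.3   13.6] tilt 29.3 z az 69.6 x az 69.3 y az -20.6 y elev -0.1 w 91.3 F [-0.6 -0.1  0.8] q [-36.  30. 113.  37.  52. -42.]
shift [-0.0021  0.0022  0.0003] turn deg 0 share 0.0 rows 0.0
```

View pics/w2.png

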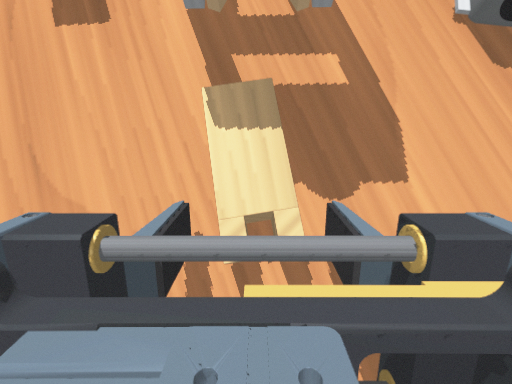

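Call:
arm_command(
  squeeze=30,
  targets=[
    [0.5,0,0,0,0],
    [0.8,0,0,0,0],
    [1,0,0,0,0],
    [1,0,0,0,0],
    [1,0,0,0,0],
    [1,0,0,0,0],
    [1,0,0,0,0],
  ],
)

```text
time_s: 7.13
ee_pos: [489.4, -144.7, 14.9]
ee_rot: [179.9, -29.2, 69.3]
force: [-1.0, -0.3, 3.8]
gripper_width: 53.5
```

```bash
python3 -c "
from h import *
s,R=axes()
save('wrist','pics/w3.png')"
```

```text
t 7.1333 p [ 489.4 -144.7   14.9] tilt 29.2 z az 69.2 x az 69.3 y az -20.7 y elev 0.1 w 53.5 F [-1.  -0.3  3.8] q [-36.  30. 113.  37.  52. -42.]
```

View pics/w3.png

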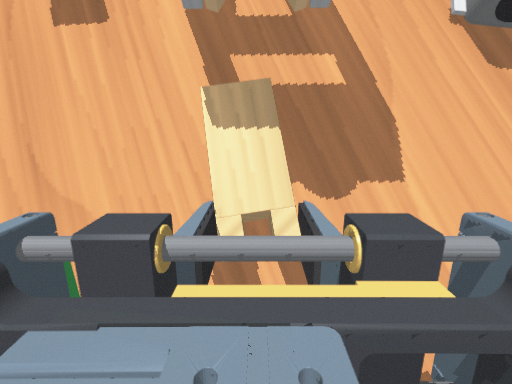

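Call:
arm_command(
  targets=[
    [1,0,0,0,0],
    [1,0,0,0,0],
    [1,0,0,0,0],
    [1,0,0,0,0],
  ],
)

```text
time_s: 7.52
ee_pos: [489.4, -144.7, 14.9]
ee_rot: [179.9, -29.2, 69.4]
force: [-0.5, -1.2, 2.1]
gripper_width: 53.6
```

```bash
python3 -c "
from h import *
s,R=axes()
save('wrist','pics/w4.png')"
```

```text
t 7.5167 p [ 489.4 -144.7   14.9] tilt 29.2 z az 69.2 x az 69.4 y az -20.7 y elev 0.0 w 53.6 F [-0.5 -1.2  2.1] q [-36.  30. 113.  37.  52. -42.]
```

View pics/w4.png

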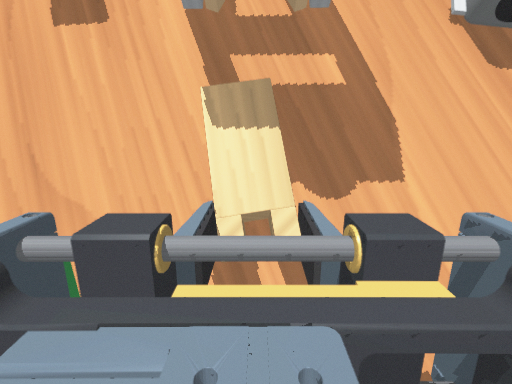

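The grip has jammed on the skewed rail: 53.6 mm instead of 50. I'll open a little, nudge the tail left to square the rail, and close again.

Call:
arm_command(
  targets=[
    [0.32,0,0,0,0],
    [0.32,0,0,0,0],
    [0.32,0,-0.01,0,0],
    [0.32,0,-0.02,0,0],
    [0.32,0,-0.03,0,0],
    [0.32,0,-0.034,0,0],
    [0.32,0,-0.034,0,0],
  ],
)

```text
time_s: 8.15
ee_pos: [472.6, -138.2, 14.9]
ee_rot: [-180.0, -29.2, 69.3]
force: [-0.3, 0.3, 0.6]
gripper_width: 61.8
```

```bash
python3 -c "
from h import *
s,R=axes()
save('wrist','pics/w5.png')"
```

```text
t 8.15 p [ 472.6 -138.2   14.9] tilt 29.2 z az 69.3 x az 69.3 y az -20.7 y elev -0.0 w 61.8 F [-0.3  0.3  0.6] q [-36.  29. 116.  37.  51. -43.]
```

View pics/w5.png

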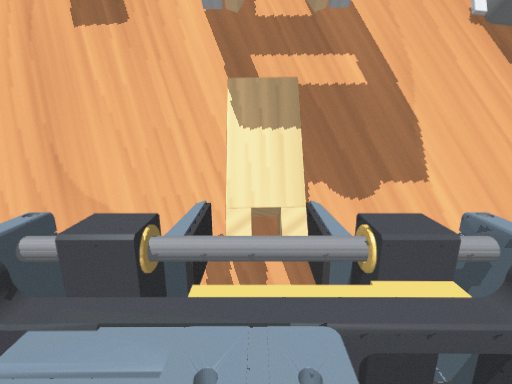

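Call:
arm_command(
  targets=[
    [0.36,0,0.004,0,0],
    [0.4,0,0.008,0,0],
    [0.44,0,0.012,0,0],
    [1,0,0.012,0,0],
    [1,0,0.012,0,0],
    [1,0,0.012,0,0],
  ],
)

```text
time_s: 8.7
ee_pos: [479.1, -140.9, 15.0]
ee_rot: [179.9, -29.2, 69.3]
force: [1.0, 0.6, 0.6]
gripper_width: 50.1
```

```bash
python3 -c "
from h import *
s,R=axes();print(tojig(s['ee_pos']))
save('wrist','pics/w6.png')"
```

```text
t 8.7 p [ 479.1 -140.9   15. ] tilt 29.2 z az 69.2 x az 69.3 y az -20.7 y elev 0.1 w 50.1 F [1.  0.6 0.6] q [-36.  29. 115.  37.  51. -43.]
[-201.05270039    9.00857934   14.98013212]
```

View pics/w6.png

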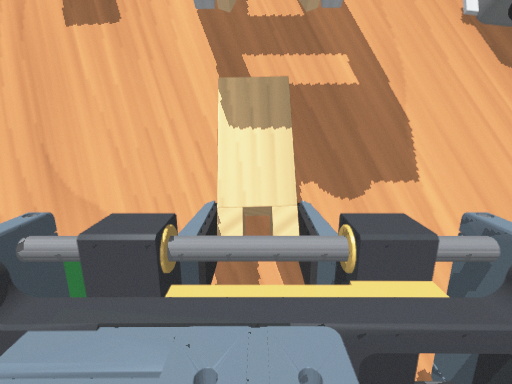

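```bash
python3 -c "
from h import *
print(tojig(backw([(218,78),(288,76),(219,206),(297,206)],34)).round(1).tolist(), tojig(backw([(195,9),(343,9)],0)).round(1).tolist())
im=cv2.imread('pics/w6.png');cv2.imwrite('pics/w6c.png',cv2.resize(im[0:100,180:360],None,fx=4.4,fy=4.4,interpolation=cv2.INTER_CUBIC))
"
```

```text
[[-99.4, 35.9, 34.0], [-98.1, -13.5, 34.0], [-191.1, 32.6, 34.0], [-191.6, -15.5, 34.0]] [[0.3, 64.5, 0.0], [-0.8, -71.7, 0.0]]
```

View pics/w6c.png

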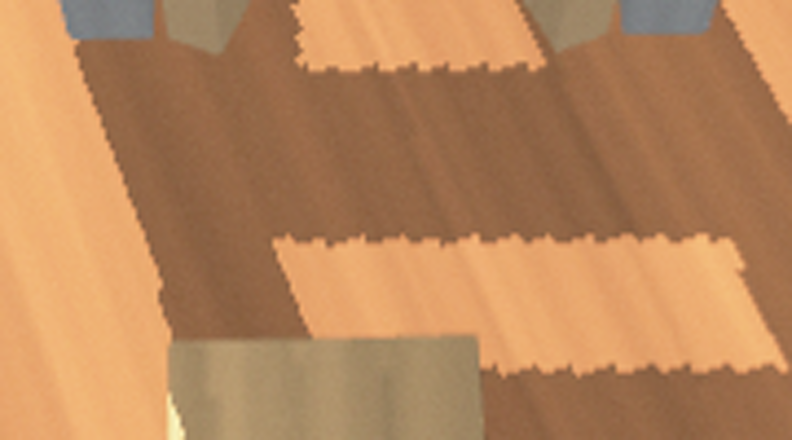

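Call:
arm_command(
  targets=[
    [1,0.023,0.006,0.013,0],
    [1,0.046,0.013,0.026,0],
    [1,0.07,0.02,0.039,0],
    [1,0.092,0.026,0.052,0],
    [1,0.115,0.026,0.064,0],
    [1,0.138,0.026,0.077,0],
    [1,0.138,0.026,0.077,0],
  ],
)

```text
time_s: 9.33
ee_pos: [518.6, -69.3, 15.0]
ee_rot: [-180.0, -29.3, 69.4]
force: [-0.2, 0.9, 0.9]
gripper_width: 50.2
```

```bash
python3 -c "
from h import *
s,R=axes();print(tojig(s['ee_pos']))
im=save('wrist','pics/w7.png')[:,:,::-1];cv2.imwrite('pics/w7c.png',cv2.resize(im[0:220,150:380],None,fx=2.7*1.25,fy=2.7,interpolation=cv2.INTER_CUBIC))
im=save('top','pics/t7.png')[:,:,::-1];cv2.imwrite('pics/t7c.png',cv2.resize(im[140:260,190:360],None,fx=4.7,fy=4.7,interpolation=cv2.INTER_CUBIC))
"
```

```text
t 9.3333 p [518.6 -69.3  15. ] tilt 29.3 z az 69.5 x az 69.4 y az -20.6 y elev -0.0 w 50.2 F [-0.2  0.9  0.9] q [-27.  29. 115.  41.  48. -38.]
[-120.18873375   -3.34912971   14.9795036 ]
```

View pics/w7.png

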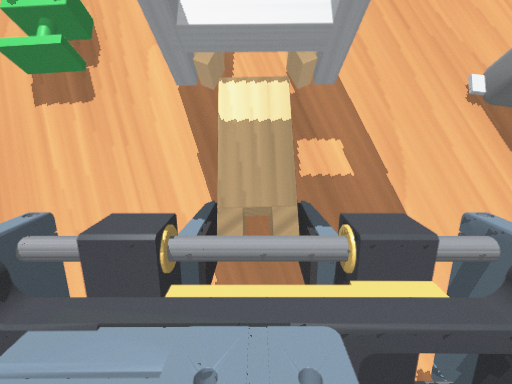

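View pics/t7c.png

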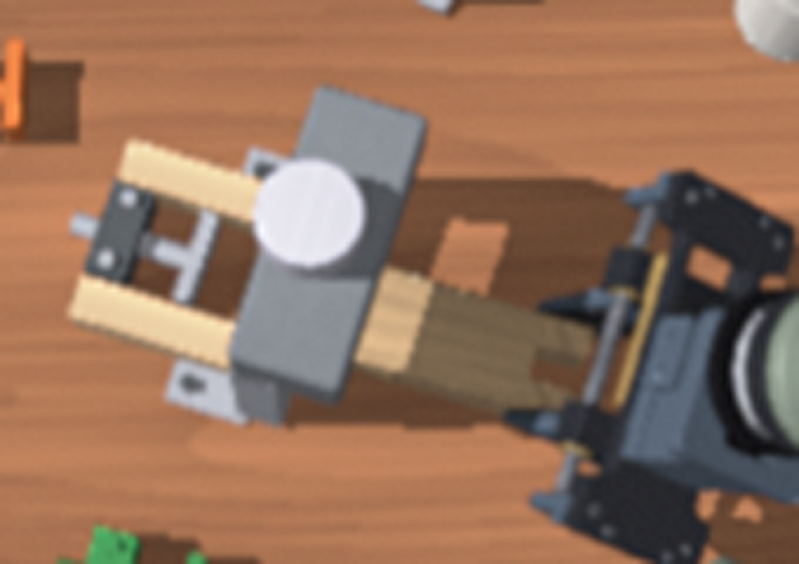

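```bash
python3 -c "
from h import *
im=cv2.imread('pics/w7.png');cv2.imwrite('pics/w7c.png',cv2.resize(im[40:140,160:350],None,fx=4.2,fy=4.2,interpolation=cv2.INTER_CUBIC))
"
```

```text
(no output)
```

View pics/w7c.png

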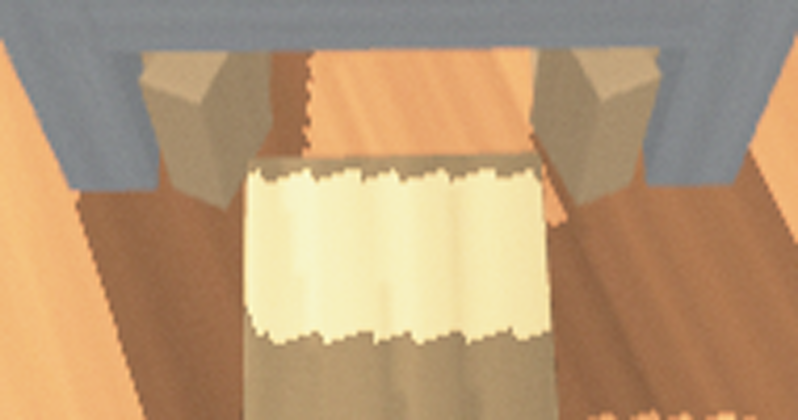

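```bash
python3 -c "
from h import *
f=lambda L,z:print(tojig(backw(L,z)).round(1).tolist())
f([(177.9,85.2),(197.6,85.2),(336.2,84),(313.6,84),(213.1,89.5),(298.1,88.8)],0)
f([(207.6,64.5),(304,63.8)],30)
f([(219.5,78.1),(288.6,76.9),(218,206),(297,206)],34)
"
```

```text
[[-0.9, 62.2, 0.0], [-1.0, 45.6, 0.0], [-0.8, -71.6, 0.0], [-0.6, -52.5, 0.0], [-5.3, 32.4, 0.0], [-5.1, -39.1, 0.0]]
[[-5.4, 31.6, 30.0], [-5.3, -39.0, 30.0]]
[[-20.1, 22.0, 34.0], [-19.4, -26.8, 34.0], [-111.8, 20.3, 34.0], [-112.2, -28.5, 34.0]]
```

Call:
arm_command(
  squeeze=25,
  targets=[
    [1,0,0,0,0.022],
    [1,0.02,0,0.011,0.022],
    [1,0.04,0,0.022,0.022],
    [1,0.06,0,0.033,0.022],
    [1,0.08,0,0.045,0.022],
    [1,0.1,0,0.056,0.022],
    [1,0.1,0,0.056,0.022],
  ],
)

```text
time_s: 10.02
ee_pos: [538.9, -14.8, 15.1]
ee_rot: [-179.4, -29.3, 68.4]
force: [-0.0, 2.4, 1.3]
gripper_width: 50.6
```

```bash
cat >> h.py <<'E'
def fj():
    s,R=axes();print('tcp jig',tojig(s['ee_pos']).round(1),'F jig',(s['force']@RZ(69.8)).round(1))
E
python3 -c "
from h import *
fj()
save('wrist','pics/w8.png')"
```

```text
t 10.0167 p [538.9 -14.8  15.1] tilt 29.3 z az 69.6 x az 68.4 y az -21.4 y elev -0.5 w 50.6 F [-0.   2.4  1.3] q [-21.  29. 115.  43.  45. -33.]
tcp jig [-62.   -3.6  15.1] F jig [2.3 0.9 1.3]
```

View pics/w8.png

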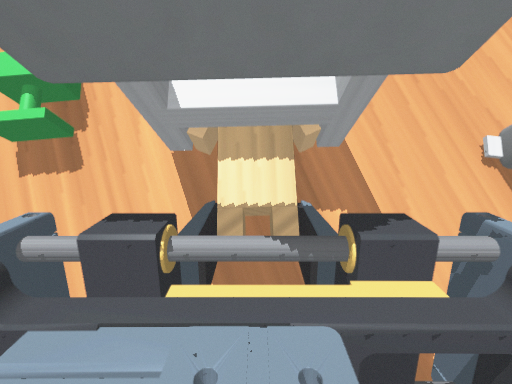

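Call:
arm_command(
  targets=[
    [1,0.007,0,0.004,0],
    [1,0.014,0,0.008,0],
    [1,0.021,0,0.012,0],
    [1,0.026,0,0.0145,0],
    [1,0.026,0,0.0145,0],
  ],
)

```text
time_s: 10.48
ee_pos: [544.4, -0.9, 15.1]
ee_rot: [-179.4, -29.3, 68.3]
force: [0.6, -0.3, 1.3]
gripper_width: 50.2
```

```bash
python3 -c "
from h import *
fj()"
```

```text
t 10.4833 p [544.4  -0.9  15.1] tilt 29.3 z az 69.6 x az 68.3 y az -21.4 y elev -0.5 w 50.2 F [ 0.6 -0.3  1.3] q [-19.  29. 115.  44.  45. -32.]
tcp jig [-47.2  -3.9  15.1] F jig [-0.1 -0.6  1.3]
```

Call:
arm_command(
  targets=[
    [1,0.0035,0,0.002,0],
    [1,0.007,0,0.004,0],
    [1,0.007,0,0.004,0],
  ],
)

```text
time_s: 10.73
ee_pos: [545.9, 3.0, 15.2]
ee_rot: [-179.4, -29.3, 68.3]
force: [-1.4, -2.0, 2.2]
gripper_width: 50.1
```

Call:
arm_command(
  targets=[
    [1,0.0035,0,0.002,0],
    [1,0.007,0,0.004,0],
    [1,0.007,0,0.004,0],
  ],
)

```text
time_s: 10.98
ee_pos: [547.3, 6.7, 15.1]
ee_rot: [-179.4, -29.3, 68.3]
force: [-3.1, -3.8, 4.4]
gripper_width: 49.9
```

```bash
python3 -c "
from h import *
fj()"
```

```text
t 10.9833 p [547.3   6.7  15.1] tilt 29.3 z az 69.6 x az 68.3 y az -21.4 y elev -0.5 w 49.9 F [-3.1 -3.8  4.4] q [-18.  29. 115.  44.  44. -31.]
tcp jig [-39.   -4.   15.1] F jig [-4.6  1.6  4.4]
```

Call:
arm_command(
  targets=[
    [1,0.0035,0,0.002,0],
    [1,0.007,0,0.004,0],
    [1,0.007,0,0.004,0],
  ],
)

```text
time_s: 11.23
ee_pos: [548.4, 9.4, 15.1]
ee_rot: [-179.5, -29.2, 68.4]
force: [-5.7, -8.5, 6.9]
gripper_width: 50.2
```

```bash
python3 -c "
from h import *
fj()
save('top','pics/t9.png')
im=cv2.imread('pics/t9.png')
cv2.imwrite('pics/t9c.png',cv2.resize(im[150:225,195:285],None,fx=8,fy=8,interpolation=cv2.INTER_CUBIC))"
```

```text
t 11.2333 p [548.4   9.4  15.1] tilt 29.2 z az 69.5 x az 68.4 y az -21.3 y elev -0.5 w 50.2 F [-5.7 -8.5  6.9] q [-18.  29. 115.  44.  44. -31.]
tcp jig [-36.1  -4.1  15.1] F jig [-9.9  2.5  6.9]
```

View pics/t9c.png

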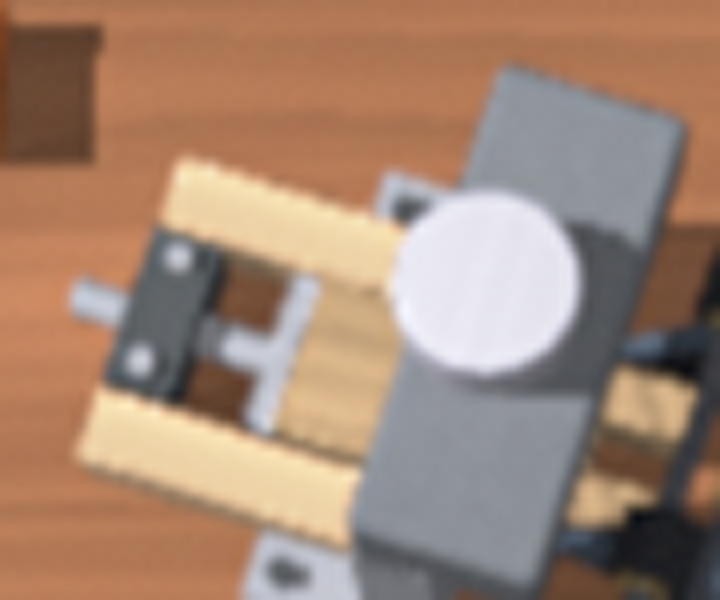

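Call:
arm_command(
  targets=[
    [1,0.0035,0,0.002,0],
    [1,0.007,0,0.004,0],
    [1,0.0085,0,0.0048,0],
    [1,0.0085,0,0.0048,0],
  ],
)

```text
time_s: 11.62
ee_pos: [549.4, 12.7, 15.0]
ee_rot: [-179.6, -29.0, 68.5]
force: [-8.0, -11.2, 9.5]
gripper_width: 50.4
```

```bash
python3 -c "
from h import *
fj()
save('top','pics/t10.png')
im=cv2.imread('pics/t10.png')
cv2.imwrite('pics/t10c.png',cv2.resize(im[150:225,195:285],None,fx=8,fy=8,interpolation=cv2.INTER_CUBIC))"
```

```text
t 11.6167 p [549.4  12.7  15. ] tilt 29.0 z az 69.5 x az 68.5 y az -21.2 y elev -0.4 w 50.4 F [ -8.  -11.2   9.5] q [-17.  29. 115.  44.  44. -31.]
tcp jig [-32.7  -3.9  15. ] F jig [-13.3   3.6   9.5]
```

View pics/t10c.png

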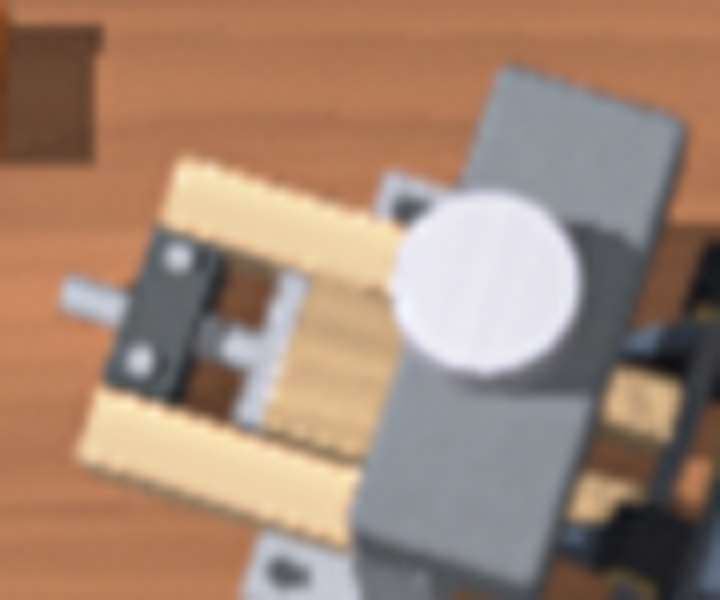

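Call:
arm_command(
  targets=[
    [1,0.0035,0,0.002,0],
    [1,0.007,0,0.004,0],
    [1,0.009,0,0.005,0],
    [1,0.009,0,0.005,0],
  ],
)

```text
time_s: 12.0
ee_pos: [550.5, 16.0, 14.9]
ee_rot: [-179.6, -28.9, 68.7]
force: [-8.1, -11.9, 8.7]
gripper_width: 50.0
```

```bash
python3 -c "
from h import *
fj()
save('top','pics/t11.png')
im=cv2.imread('pics/t11.png')
cv2.imwrite('pics/t11c.png',cv2.resize(im[150:225,195:285],None,fx=8,fy=8,interpolation=cv2.INTER_CUBIC))"
```

```text
t 12.0 p [550.5  16.   14.9] tilt 28.9 z az 69.4 x az 68.7 y az -21.2 y elev -0.3 w 50.0 F [ -8.1 -11.9   8.7] q [-17.  29. 115.  44.  44. -30.]
tcp jig [-29.2  -3.8  14.9] F jig [-14.    3.5   8.7]
```

View pics/t11c.png

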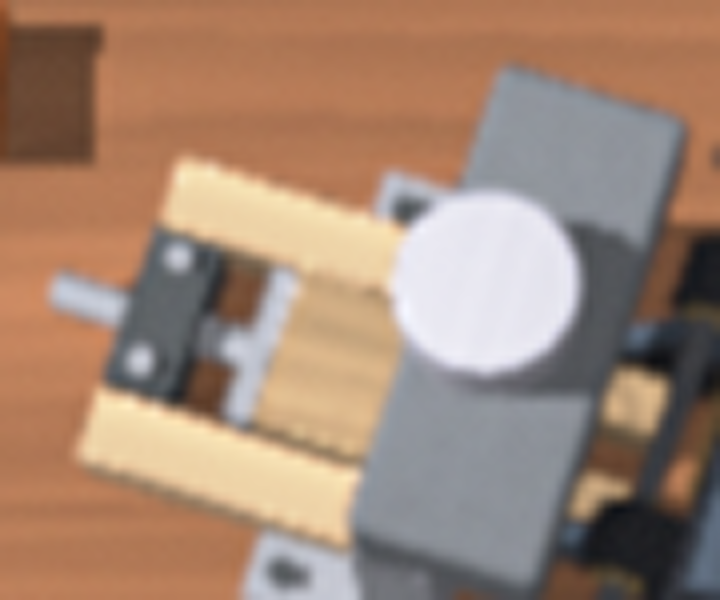

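Call:
arm_command(
  targets=[
    [1,0.0035,0,0.002,0],
    [1,0.007,0,0.004,0],
    [1,0.007,0,0.004,0],
    [1,0.007,0,0.004,0],
  ],
)

```text
time_s: 12.38
ee_pos: [550.7, 16.6, 14.6]
ee_rot: [-179.9, -28.5, 69.0]
force: [-11.9, -18.8, 13.7]
gripper_width: 49.9
```

```bash
python3 -c "
from h import *
fj()
save('top','pics/t12.png')
im=cv2.imread('pics/t12.png')
cv2.imwrite('pics/t12c.png',cv2.resize(im[150:225,195:285],None,fx=8,fy=8,interpolation=cv2.INTER_CUBIC))"
```

```text
t 12.3833 p [550.7  16.6  14.6] tilt 28.5 z az 69.3 x az 69.0 y az -20.9 y elev -0.1 w 49.9 F [-11.9 -18.8  13.7] q [-16.  29. 115.  44.  43. -30.]
tcp jig [-28.5  -3.7  14.6] F jig [-21.8   4.7  13.7]
```

View pics/t12c.png

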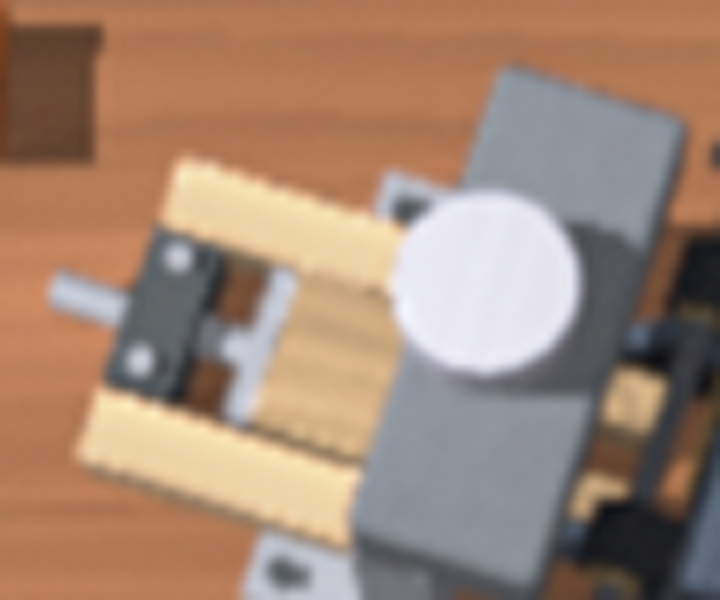

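```bash
python3 -c "
from h import *
save('scene','pics/s12.png')
im=cv2.imread('pics/s12.png')
cv2.imwrite('pics/s12c.png',cv2.resize(im[110:260,150:310],None,fx=4.5,fy=4,interpolation=cv2.INTER_CUBIC))
save('wrist','pics/w12.png');fj()"
```

```text
t 12.5333 p [550.7  16.6  14.6] tilt 28.6 z az 69.3 x az 69.0 y az -21.0 y elev -0.1 w 50.1 F [-12.8 -19.4  13.8] q [-16.  29. 115.  44.  43. -30.]
tcp jig [-28.5  -3.7  14.6] F jig [-22.6   5.3  13.8]
```

View pics/s12c.png

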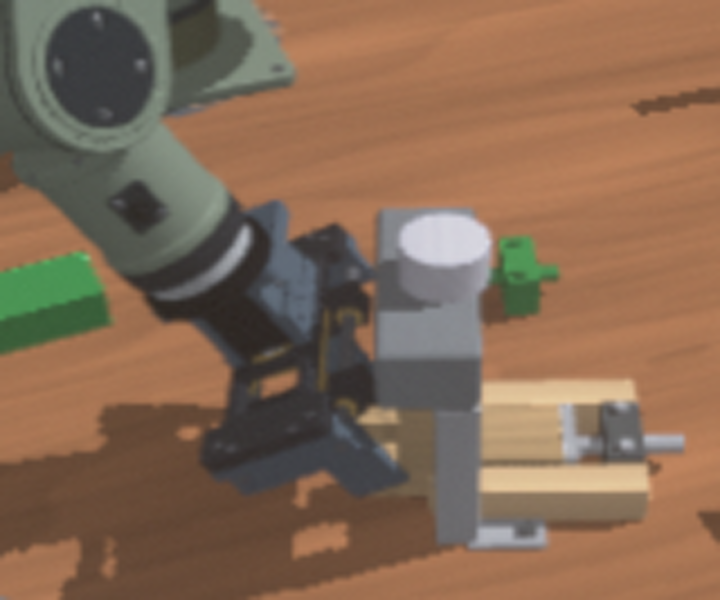

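View pics/w12.png

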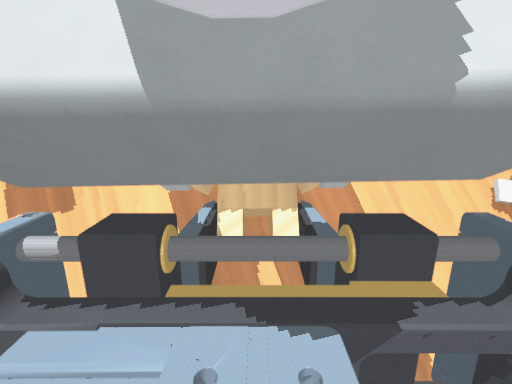

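The force jumped to 22 N with no more travel, and both views show the plate about 10 mm in, so the plain end is home. Now I'll draw it out.

Call:
arm_command(
  targets=[
    [1,-0.03,0,-0.016,0],
    [1,-0.08,0,-0.044,0],
    [1,-0.14,0,-0.077,0],
    [1,-0.2,0,-0.11,0],
    [1,-0.26,0,-0.142,0],
    [1,-0.32,0,-0.175,0],
    [1,-0.35,0,-0.192,0],
    [1,-0.35,0,-0.192,0],
  ],
)

```text
time_s: 13.2
ee_pos: [479.3, -173.0, 14.9]
ee_rot: [-179.9, -28.5, 68.7]
force: [0.1, -0.5, 0.7]
gripper_width: 49.9
```

```bash
python3 -c "
from h import *
fj()
save('wrist','pics/w13.png');save('scene','pics/s13.png')"
```

```text
t 13.2 p [ 479.3 -173.    14.9] tilt 28.5 z az 68.9 x az 68.7 y az -21.2 y elev -0.1 w 49.9 F [ 0.1 -0.5  0.7] q [-39.  30. 112.  35.  53. -42.]
tcp jig [-231.1   -2.2   14.9] F jig [-0.4 -0.2  0.7]
```

View pics/w13.png

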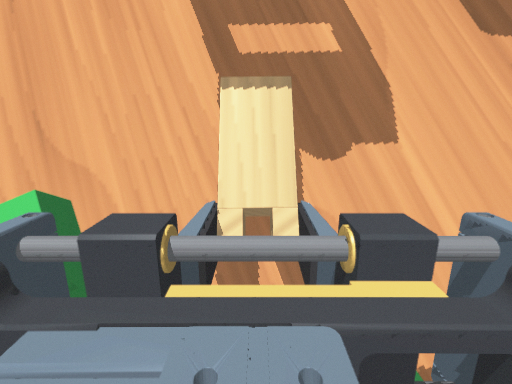

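View pics/s13.png

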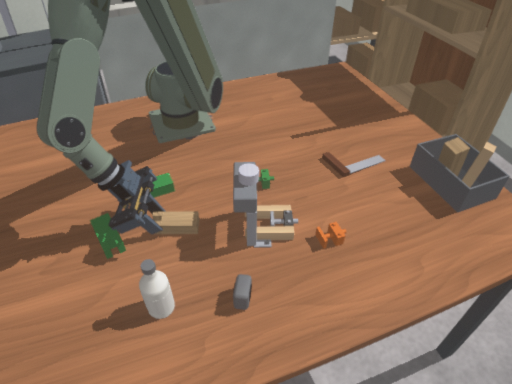

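```bash
python3 - <<'E'
from kin import *
for fl in (-1,1):
  for x,z in ((-231,15),(-231,110),(-185,110),(-185,50),(-140,15)):
    q,e=ik(jw(x,-2,z),toolR(28.5,69,fl),[-36,29,115,37,52,-42 if fl<0 else 138]);print(fl,x,z,q.round(1),round(e,1))
E
python3 -c "
from h import *
go(d=RZ(69.8)@[46,0,100])"
```

```text
-1 -231 15 [-38.   27.7 113.7  34.8  53.1 -41.9] 0.0
-1 -231 110 [-38.   21.  108.   30.6  63.6 -34. ] 0.0
-1 -185 110 [-33.2  20.  109.6  32.2  61.1 -30.7] 0.0
-1 -185 50 [-33.2  24.2 113.4  35.   54.5 -36. ] 0.0
-1 -140 15 [-28.3  26.4 116.4  39.3  48.4 -36.8] 0.0
1 -231 15 [-38.   27.7 113.7  34.8  53.1 138.1] 0.0
1 -231 110 [-38.   21.  108.   30.6  63.6 146. ] 0.0
1 -185 110 [-34.1  20.1 110.3  33.5  60.9 146.6] 5.3
1 -185 50 [-33.2  24.2 113.4  35.   54.5 144. ] 0.0
1 -140 15 [-28.3  26.4 116.4  39.3  48.4 143.2] 0.0
t 13.3 p [ 479.3 -169.7   15. ] tilt 28.6 z az 69.3 x az 68.9 y az -21.1 y elev -0.2 w 50.0 F [-0.5 -0.1 -0.7] q [-38.  30. 112.  35.  53. -42.]
shift [ 0.1765 -0.002  -0.1315] turn deg 0 share 0.0 rows 2.6
```

Call:
arm_command(
  squeeze=40,
  targets=[
    [1,0,0,0,0],
    [1,0,0,0,0],
    [1,0.035,0,-0.038,0],
    [1,0.07,0,-0.076,0],
    [1,0.105,0,-0.114,0],
    [1,0.14,0,-0.152,0],
    [1,0.14,0,-0.152,0],
    [1,0.14,0,-0.152,0],
  ],
)

```text
time_s: 13.97
ee_pos: [489.1, -145.5, 116.1]
ee_rot: [-180.0, -28.6, 69.1]
force: [0.1, 1.0, -1.0]
gripper_width: 49.4
```

```bash
python3 -c "
from h import *
fj()
save('wrist','pics/w14.png');save('scene','pics/s14.png')"
```

```text
t 13.9667 p [ 489.1 -145.5  116.1] tilt 28.6 z az 69.2 x az 69.1 y az -20.9 y elev -0.0 w 49.4 F [ 0.1  1.  -1. ] q [-36.  21. 108.  31.  63. -32.]
tcp jig [-201.9   -2.   116.1] F jig [ 0.9  0.3 -1. ]
```

View pics/s14.png

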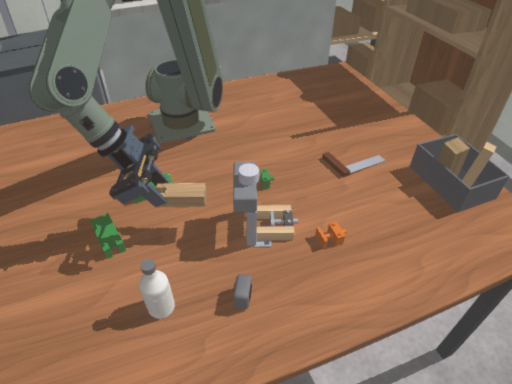

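Call:
arm_command(
  targets=[
    [1,0,0,0,0.16],
    [1,0,0,0,0.32],
    [1,0,0,0,0.48],
    [1,0,0,0,0.64],
    [1,0,0,0,0.8],
    [1,0,0,0,0.95],
    [1,0,0,0,1],
  ],
)

```text
time_s: 14.65
ee_pos: [487.0, -144.9, 112.4]
ee_rot: [-158.4, -19.3, 19.9]
force: [-0.8, -0.2, -0.8]
gripper_width: 49.9
```

Call:
arm_command(
  targets=[
    [1,0,0,0,0.16],
    [1,0,0,0,0.32],
    [1,0,0,0,0.48],
    [1,0,0,0,0.64],
    [1,0,0,0,0.8],
    [1,0,0,0,0.95],
    [1,0,0,0,1],
  ],
)

```text
time_s: 15.23
ee_pos: [486.0, -144.3, 110.6]
ee_rot: [-151.3, 1.0, -21.5]
force: [0.1, 0.4, -1.0]
gripper_width: 49.5
```

Call:
arm_command(
  targets=[
    [1,0,0,0,0.16],
    [1,0,0,0,0.32],
    [1,0,0,0,0.48],
    [1,0,0,0,0.64],
    [1,0,0,0,0.8],
    [1,0,0,0,0.95],
    [1,0,0,0,1],
  ],
)

```text
time_s: 15.82
ee_pos: [485.0, -143.7, 108.8]
ee_rot: [-159.8, 20.9, -63.3]
force: [-0.3, -0.3, -0.5]
gripper_width: 49.7
```

```bash
python3 -c "
from h import *
fj()
save('scene','pics/s15.png')"
```

```text
t 15.8167 p [ 485.  -143.7  108.8] tilt 28.8 z az 70.8 x az -63.3 y az -160.8 y elev -18.8 w 49.7 F [-0.3 -0.3 -0.5] q [-36.  22. 108.  31.  63. 104.]
tcp jig [-201.7    2.5  108.8] F jig [-0.3  0.2 -0.5]
```

View pics/s15.png

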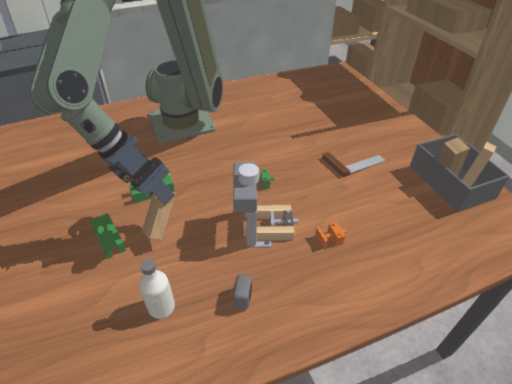

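Call:
arm_command(
  targets=[
    [1,0,0,0,0.16],
    [1,0,0,0,0.32],
    [1,0,0,0,0.48],
    [1,0,0,0,0.64],
    [1,0,0,0,0.8],
    [1,0,0,0,0.88],
    [1,0,0,0,0.88],
  ],
)

```text
time_s: 16.45
ee_pos: [484.2, -143.2, 107.5]
ee_rot: [-178.8, 28.8, -106.3]
force: [-0.2, -0.4, -1.1]
gripper_width: 49.7
```

```bash
python3 -c "
from h import *
fj()
im=save('scene','pics/s16.png')
cv2.imwrite('pics/s16c.png',cv2.resize(im[130:280,80:280,::-1],None,fx=4,fy=4))"
```

```text
t 16.45 p [ 484.2 -143.2  107.5] tilt 28.8 z az 71.1 x az -106.3 y az 163.1 y elev -1.1 w 49.7 F [-0.2 -0.4 -1.1] q [-36.  22. 108.  31.  63. 143.]
tcp jig [-201.5    3.4  107.5] F jig [-0.5  0.1 -1.1]
```

View pics/s16c.png

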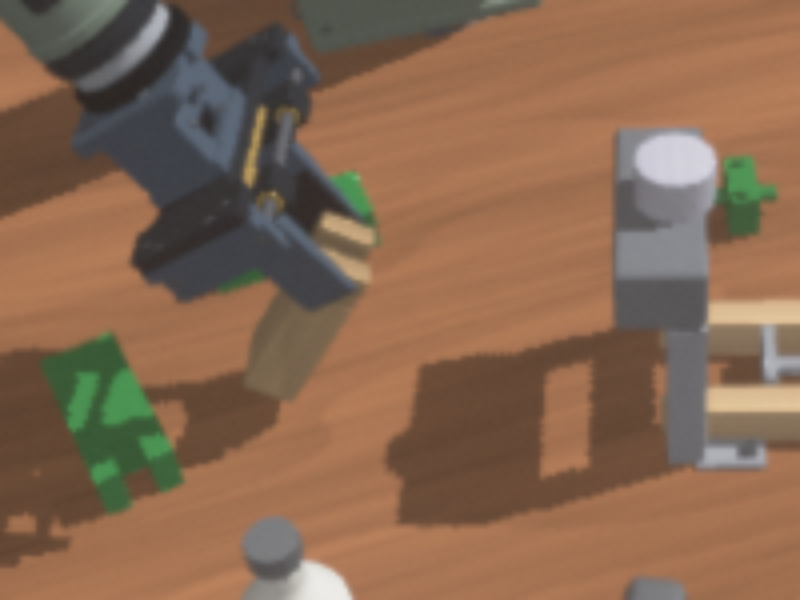

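Call:
arm_command(
  squeeze=30,
  targets=[
    [1,0.008,0,0.015,0],
    [1,0.016,0,0.029,0],
    [1,0.018,0,0.033,0],
    [1,0.018,0,0.033,0],
  ],
)

```text
time_s: 16.83
ee_pos: [487.1, -141.5, 91.2]
ee_rot: [-178.4, 29.2, -106.1]
force: [3.3, 4.8, 13.7]
gripper_width: 50.0
```

```bash
python3 -c "
from h import *
fj()
im=save('scene','pics/s17.png')
cv2.imwrite('pics/s17c.png',cv2.resize(im[130:280,80:280,::-1],None,fx=4,fy=4))"
```

```text
t 16.8333 p [ 487.1 -141.5   91.2] tilt 29.2 z az 70.7 x az -106.1 y az 163.2 y elev -1.4 w 50.0 F [ 3.3  4.8 13.7] q [-36.  23. 109.  32.  61. 141.]
tcp jig [-198.9    1.3   91.2] F jig [ 5.6 -1.5 13.7]
```

View pics/s17c.png

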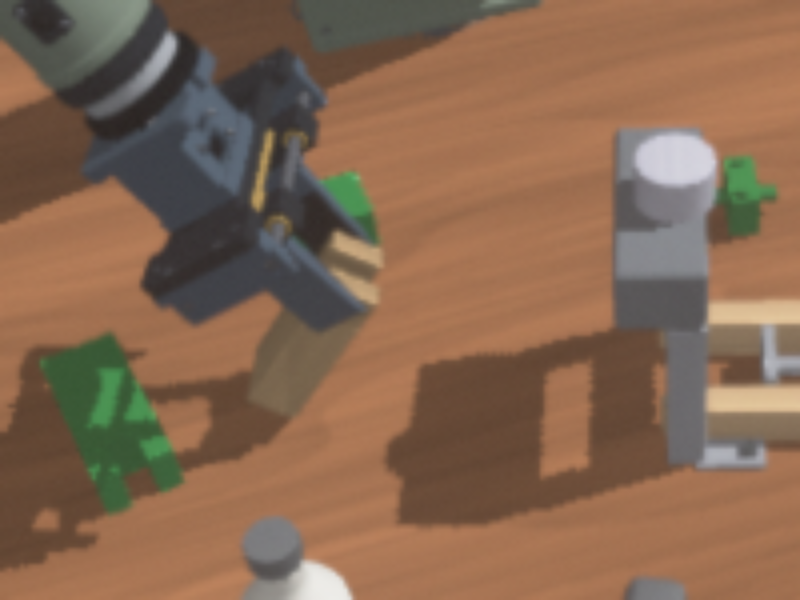

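Call:
arm_command(
  squeeze=10,
  targets=[
    [1,-0.016,0,0.029,0],
    [1,-0.028,0,0.061,0],
    [1,-0.036,0,0.09,0],
    [1,-0.043,0,0.117,0],
  ],
)

```text
time_s: 17.22
ee_pos: [502.3, -96.2, 49.8]
ee_rot: [-178.3, 29.1, -105.9]
force: [-0.1, -0.4, 1.7]
gripper_width: 50.0
```

```bash
python3 -c "
from h import *
fj()
im=save('scene','pics/s18.png')
cv2.imwrite('pics/s18c.png',cv2.resize(im[130:280,80:280,::-1],None,fx=4,fy=4))"
```

```text
t 17.2167 p [502.3 -96.2  49.8] tilt 29.2 z az 70.6 x az -105.9 y az 163.2 y elev -1.5 w 50.0 F [-0.1 -0.4  1.7] q [-31.  26. 113.  37.  53. 141.]
tcp jig [-151.1    2.7   49.8] F jig [-0.4 -0.1  1.7]
```

View pics/s18c.png

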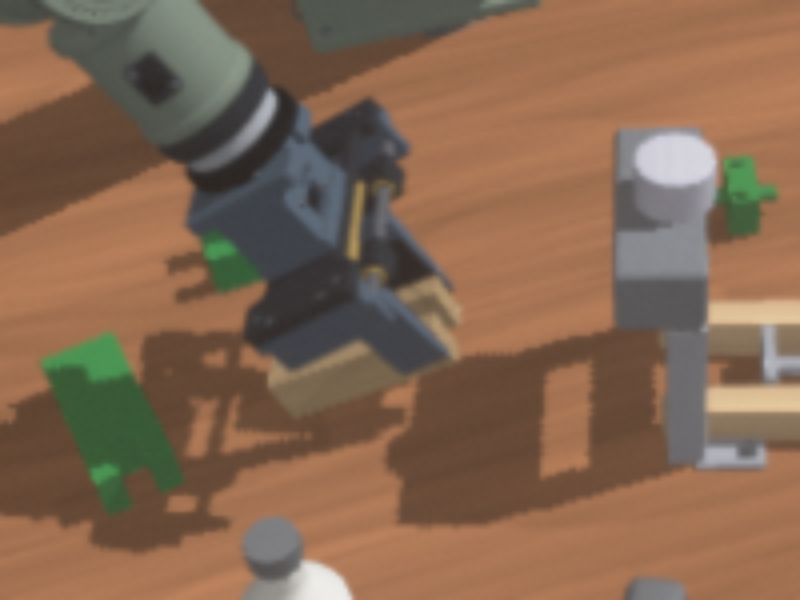

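Call:
arm_command(
  targets=[
    [1,0,0,0.025,0],
    [1,0.001,0,0.05,0],
    [1,0.003,0,0.065,0],
    [1,0.005,0,0.074,0],
    [1,0.005,0,0.074,0],
  ],
)

```text
time_s: 17.68
ee_pos: [506.0, -79.2, 14.0]
ee_rot: [-178.7, 29.3, -106.0]
force: [0.2, -0.3, -1.0]
gripper_width: 50.6
```

```bash
python3 -c "
from h import *
fj()
im=save('scene','pics/s19.png')
cv2.imwrite('pics/s19c.png',cv2.resize(im[130:280,80:280,::-1],None,fx=4,fy=4))"
```

```text
t 17.6833 p [506.  -79.2  14. ] tilt 29.3 z az 71.3 x az -106.0 y az 163.3 y elev -1.2 w 50.6 F [ 0.2 -0.3 -1. ] q [-29.  29. 115.  40.  49. 138.]
tcp jig [-133.9    5.1   14. ] F jig [-0.2 -0.3 -1. ]
```

View pics/s19c.png

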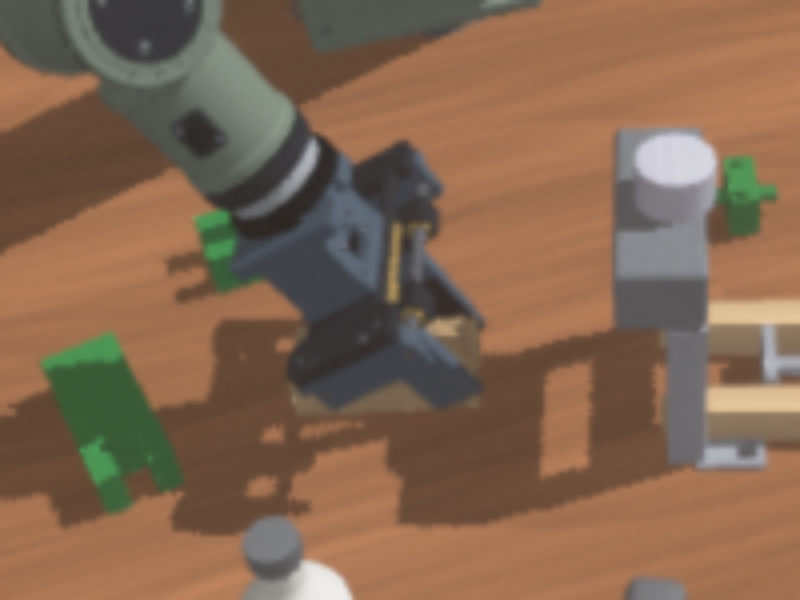

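Call:
arm_command(
  squeeze=25,
  targets=[
    [1,0,0,0,0],
    [1,0,0,0,0.04],
    [1,0,-0.008,0,0.078],
    [1,0,-0.014,0,0.078],
    [1,0,-0.014,0,0.078],
    [0.2,0,-0.014,0,0.078],
    [0,0,-0.014,0,0.078],
    [0,0,-0.014,0,0.078],
  ],
)

```text
time_s: 18.4
ee_pos: [512.5, -81.2, 14.5]
ee_rot: [179.4, 29.3, -110.0]
force: [-0.4, 0.5, 0.4]
gripper_width: 66.9
```

Call:
arm_command(
  targets=[
    [0,0,0,0,0],
    [0,0,0,-0.05,0],
    [0,0,0,-0.13,0],
    [0,0,0,-0.21,0],
    [0,0,0,-0.29,0],
    [0,0,0,-0.3,-0.1],
    [0,0,0,-0.3,-0.26],
    [0,0,0,-0.3,-0.42],
  ],
)

```text
time_s: 19.07
ee_pos: [489.3, -151.5, 146.6]
ee_rot: [-170.0, 27.6, -88.2]
force: [-0.4, 0.2, -0.2]
gripper_width: 91.3
```

```bash
python3 -c "
from h import *
go(np.r_[557,44.7,0]+RZ(69.8)@[-280,-3,130],-20.2)
im=save('scene','pics/s20.png')
cv2.imwrite('pics/s20c.png',cv2.resize(im[130:280,80:280,::-1],None,fx=4,fy=4))"
```

```text
t 19.0667 p [ 489.3 -151.5  146.6] tilt 29.2 z az 70.9 x az -88.2 y az 177.1 y elev -8.9 w 91.3 F [-0.4  0.2 -0.2] q [-36.  20. 104.  30.  68. 130.]
shift [ 0.1337  0.0501 -0.0418] turn deg -160.3 share -3.562 rows 22.4
```

View pics/s20c.png

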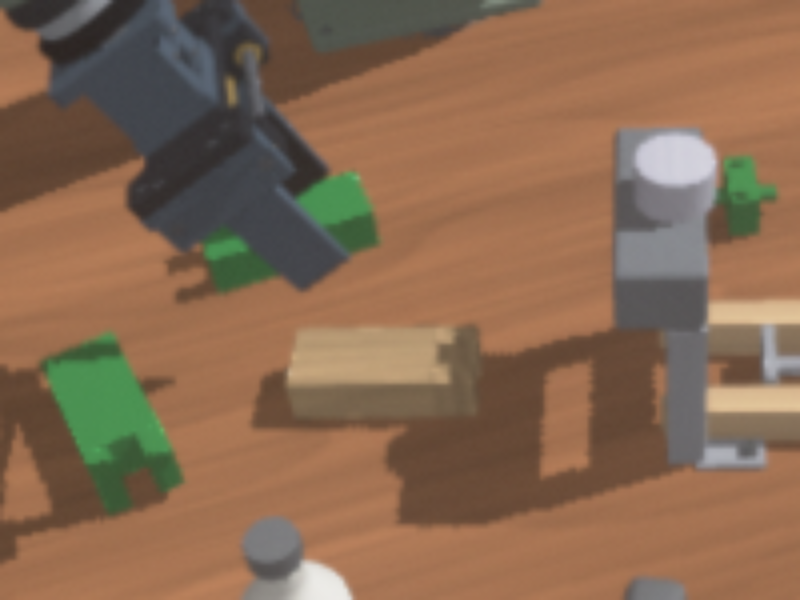

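Call:
arm_command(
  targets=[
    [0,0.02,0.01,-0.01,-0.16],
    [0,0.05,0.02,-0.02,-0.32],
    [0,0.08,0.03,-0.03,-0.48],
    [0,0.11,0.04,-0.04,-0.64],
    [0,0.134,0.05,-0.042,-0.8],
    [0,0.134,0.05,-0.042,-0.95],
    [0,0.134,0.05,-0.042,-1],
  ],
)

```text
time_s: 19.7
ee_pos: [462.6, -219.3, 128.8]
ee_rot: [-153.3, 12.6, -42.4]
force: [-0.1, -0.5, 0.1]
gripper_width: 91.1
```

Call:
arm_command(
  targets=[
    [0,0,0,0,-0.16],
    [0,0,0,0,-0.32],
    [0,0,0,0,-0.48],
    [0,0,0,0,-0.64],
    [0,0,0,0,-0.8],
    [0,0,0,0,-0.95],
    [0,0,0,0,-1],
  ],
)

```text
time_s: 20.28
ee_pos: [462.3, -219.0, 128.6]
ee_rot: [-152.0, -8.9, -2.5]
force: [-0.8, 0.3, 0.9]
gripper_width: 91.5
```

Call:
arm_command(
  targets=[
    [0,0,0,0,-0.16],
    [0,0,0,0,-0.32],
    [0,0,0,0,-0.48],
    [0,0,0,0,-0.64],
    [0,0,0,0,-0.8],
    [0,0,0,0,-0.95],
    [0,0,0,0,-1],
  ],
)

```text
time_s: 20.87
ee_pos: [462.1, -218.7, 128.3]
ee_rot: [-165.9, -26.0, 41.6]
force: [-0.2, -0.6, 0.5]
gripper_width: 90.8
```

```bash
python3 -c "
from h import *
go(np.r_[557,44.7,0]+RZ(69.8)@[-290,-3,130],-20.2)"
```

```text
t 20.8667 p [ 462.1 -218.7  128.3] tilt 29.3 z az 71.3 x az 41.6 y az -42.2 y elev -12.6 w 90.8 F [-0.2 -0.6  0.5] q [-44.  23. 103.  28.  70. -12.]
shift [-0.0135  0.0086 -0.0128] turn deg -24.7 share -0.549 rows 3.4
```

Call:
arm_command(
  targets=[
    [0,-0.005,0.004,-0.006,-0.16],
    [0,-0.0135,0.008,-0.013,-0.32],
    [0,-0.0135,0.008,-0.013,-0.48],
    [0,-0.0135,0.008,-0.013,-0.549],
    [0,-0.0135,0.008,-0.013,-0.549],
  ],
)

```text
time_s: 21.28
ee_pos: [459.2, -228.2, 130.0]
ee_rot: [-178.9, -29.3, 69.2]
force: [0.3, 0.7, 0.3]
gripper_width: 91.1
```

```bash
python3 -c "
from h import *
fj()
save('wrist','pics/w21.png')"
```

```text
t 21.2833 p [ 459.2 -228.2  130. ] tilt 29.4 z az 71.4 x az 69.2 y az -20.3 y elev -0.9 w 91.1 F [0.3 0.7 0.3] q [-45.  23. 102.  28.  71. -37.]
tcp jig [-289.9   -2.4  130. ] F jig [ 0.8 -0.1  0.3]
```

View pics/w21.png

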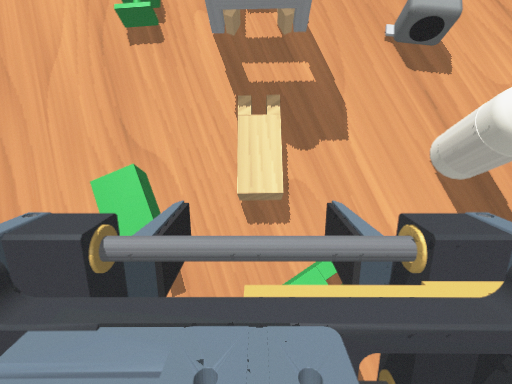

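```bash
python3 -c "
from h import *
f=lambda L,z:print(tojig(backw(L,z)).round(1).tolist())
f([(238,96),(281,96),(237,193),(283,193)],34)
f([(211,33),(309.5,32)],0)
go(np.r_[557,44.7,0]+RZ(69.8)@[-237,-3,13])
"
```

```text
[[-124.7, 21.3, 34.0], [-125.5, -29.4, 34.0], [-242.8, 20.7, 34.0], [-243.2, -28.4, 34.0]]
[[1.2, 64.7, 0.0], [0.0, -75.3, 0.0]]
t 21.3333 p [ 459.2 -228.2  130. ] tilt 29.4 z az 71.4 x az 69.0 y az -20.4 y elev -1.0 w 91.3 F [ 0.1  0.5 -0.2] q [-45.  23. 102.  28.  71. -37.]
shift [-0.0225  0.0048  0.2557] turn deg 0 share 0.0 rows 3.1
```

```bash
python3 -c "
from h import *
go(np.r_[557,44.7,0]+RZ(69.8)@[-225,-4,13.5])
"
```

```text
t 21.3333 p [ 459.2 -228.2  130. ] tilt 29.4 z az 71.4 x az 69.0 y az -20.4 y elev -1.0 w 91.3 F [ 0.1  0.5 -0.2] q [-45.  23. 102.  28.  71. -37.]
shift [-0.0011  0.0067  0.2666] turn deg 0 share 0.0 rows 3.2
```

Call:
arm_command(
  squeeze=25,
  targets=[
    [0,0,0.002,0.07,0],
    [0,0,0.004,0.14,0],
    [0,-0.001,0.007,0.2,0],
    [0,-0.001,0.007,0.25,0],
    [0,-0.001,0.007,0.267,0],
    [0,-0.001,0.007,0.267,0],
  ],
)

```text
time_s: 21.83
ee_pos: [482.3, -166.1, 11.9]
ee_rot: [-178.5, -29.4, 68.9]
force: [-0.0, 0.0, 0.7]
gripper_width: 91.2
```

Call:
arm_command(
  targets=[
    [0.4,0,0,0,0],
    [0.8,0,0,0,0],
    [1,0,0,0,0],
    [1,0,0,0,0],
    [1,0,0,0,0],
    [1,0,0,0,0],
    [1,0,0,0,0],
    [1,0,0,0,0],
  ],
)

```text
time_s: 22.5
ee_pos: [482.4, -166.4, 12.3]
ee_rot: [-178.6, -29.4, 68.9]
force: [-1.8, -0.6, 3.3]
gripper_width: 50.2
```

```bash
python3 -c "
from h import *
fj()
save('wrist','pics/w22.png')"
```

```text
t 22.5 p [ 482.4 -166.4   12.3] tilt 29.4 z az 71.8 x az 68.9 y az -20.4 y elev -1.2 w 50.2 F [-1.8 -0.6  3.3] q [-38.  31. 111.  35.  54. -42.]
tcp jig [-223.9   -2.9   12.3] F jig [-1.1  1.5  3.3]
```

View pics/w22.png

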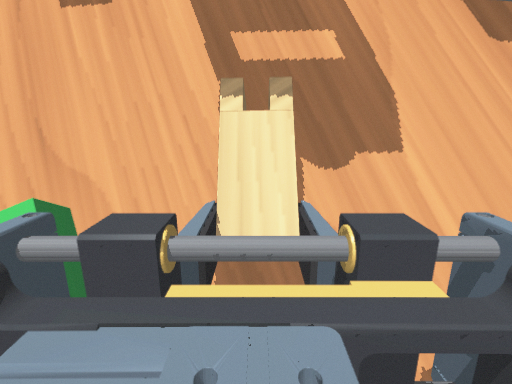

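```bash
python3 -c "
from h import *
go(np.r_[557,44.7,0]+RZ(69.8)@[-121,-3.8,13])
"
```

```text
t 22.55 p [ 482.4 -166.4   12.3] tilt 29.4 z az 71.8 x az 68.9 y az -20.4 y elev -1.3 w 49.8 F [-1.7 -1.   3.4] q [-38.  31. 111.  35.  54. -42.]
shift [0.1799 0.0011 0.0999] turn deg 0 share 0.0 rows 2.5
```

Call:
arm_command(
  targets=[
    [1,0.03,0,0.017,0],
    [1,0.06,0,0.033,0],
    [1,0.09,0,0.05,0],
    [1,0.12,0,0.067,0],
    [1,0.15,0.001,0.083,0],
    [1,0.18,0.001,0.1,0],
    [1,0.18,0.001,0.1,0],
  ],
)

```text
time_s: 23.13
ee_pos: [518.6, -67.6, 12.8]
ee_rot: [-178.5, -29.4, 69.0]
force: [0.0, 0.2, -0.1]
gripper_width: 50.2
```

```bash
python3 -c "
from h import *
fj()
im=save('wrist','pics/w23.png')[:,:,::-1];cv2.imwrite('pics/w23c.png',cv2.resize(im[40:140,160:350],None,fx=4.2,fy=4.2,interpolation=cv2.INTER_CUBIC))
"
```

```text
t 23.1333 p [518.6 -67.6  12.8] tilt 29.5 z az 72.1 x az 69.0 y az -20.2 y elev -1.3 w 50.2 F [ 0.   0.2 -0.1] q [-27.  30. 114.  40.  49. -36.]
tcp jig [-118.6   -2.7   12.8] F jig [ 0.2  0.  -0.1]
```

View pics/w23c.png

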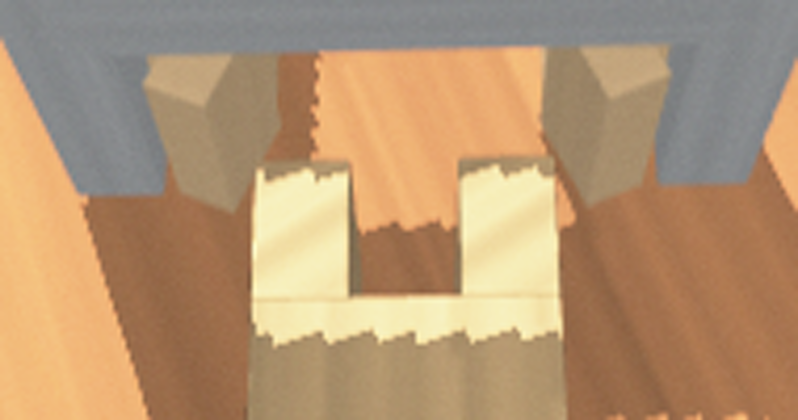

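```bash
python3 -c "
from h import *
f=lambda L,z:print(tojig(backw(L,z)).round(1).tolist())
f([(215.5,90.5),(300.5,89.3),(180,86.3),(337.5,83.5)],0)
f([(221.4,78.8),(291.4,77.6),(219,139.5),(294.8,139.5)],34)
"
```

```text
[[-5.6, 31.9, 0.0], [-5.6, -38.8, 0.0], [-1.0, 62.0, 0.0], [-0.7, -69.7, 0.0]]
[[-20.3, 21.3, 34.0], [-20.2, -27.4, 34.0], [-66.4, 21.4, 34.0], [-67.0, -28.0, 34.0]]
```

```bash
python3 -c "
from h import *
go(np.r_[557,44.7,0]+RZ(69.8)@[-48,-3.2,13])
"
```

```text
t 23.1833 p [518.4 -68.9  12.6] tilt 29.4 z az 72.0 x az 69.0 y az -20.3 y elev -1.3 w 50.3 F [-0.   0.  -0.6] q [-27.  30. 114.  40.  49. -36.]
shift [1.257e-01 1.000e-04 7.000e-02] turn deg 0 share 0.0 rows 1.7
```

Call:
arm_command(
  targets=[
    [1,0.021,0,0.012,0],
    [1,0.042,0,0.024,0],
    [1,0.063,0,0.035,0],
    [1,0.084,0,0.047,0],
    [1,0.105,0,0.0585,0],
    [1,0.125,0,0.07,0],
    [1,0.125,0,0.07,0],
  ],
)

```text
time_s: 23.77
ee_pos: [543.4, 0.4, 12.9]
ee_rot: [-178.5, -29.4, 69.1]
force: [-0.5, -0.2, -2.2]
gripper_width: 50.0
```

```bash
python3 -c "
from h import *
fj()
"
```

```text
t 23.7667 p [5.434e+02 4.000e-01 1.290e+01] tilt 29.4 z az 72.2 x az 69.1 y az -20.1 y elev -1.3 w 50.0 F [-0.5 -0.2 -2.2] q [-19.  29. 114.  43.  46. -32.]
tcp jig [-46.2  -2.6  12.9] F jig [-0.4  0.4 -2.2]
```

Call:
arm_command(
  targets=[
    [1,0.0035,0,0.002,0],
    [1,0.007,0,0.004,0],
    [1,0.0105,0,0.006,0],
    [1,0.014,0,0.008,0],
  ],
)

```text
time_s: 24.1
ee_pos: [546.3, 7.8, 12.8]
ee_rot: [-178.5, -29.4, 69.1]
force: [0.3, 0.7, -2.0]
gripper_width: 50.1
```

Call:
arm_command(
  targets=[
    [1,0.0035,0,0.002,0],
    [1,0.007,0,0.004,0],
    [1,0.009,0,0.005,0],
  ],
)

```text
time_s: 24.35
ee_pos: [547.8, 12.0, 12.6]
ee_rot: [-178.5, -29.3, 69.1]
force: [-3.0, -5.0, -0.1]
gripper_width: 49.9
```

```bash
python3 -c "
from h import *
fj()
"
```

```text
t 24.35 p [547.8  12.   12.6] tilt 29.4 z az 72.1 x az 69.1 y az -20.1 y elev -1.3 w 49.9 F [-3.  -5.  -0.1] q [-17.  29. 114.  44.  45. -31.]
tcp jig [-33.9  -2.6  12.6] F jig [-5.8  1.1 -0.1]
```

Call:
arm_command(
  targets=[
    [1,0.0035,0,0.002,0],
    [1,0.007,0,0.004,0],
    [1,0.009,0,0.005,0],
    [1,0.009,0,0.005,0],
  ],
)

```text
time_s: 24.68
ee_pos: [549.1, 15.9, 12.3]
ee_rot: [-178.6, -29.2, 69.2]
force: [-3.3, -6.9, 1.1]
gripper_width: 50.0
```

```bash
python3 -c "
from h import *
fj()
"
```

```text
t 24.6833 p [549.1  15.9  12.3] tilt 29.3 z az 72.1 x az 69.2 y az -20.1 y elev -1.3 w 50.0 F [-3.3 -6.9  1.1] q [-17.  29. 114.  44.  45. -30.]
tcp jig [-29.7  -2.6  12.3] F jig [-7.6  0.8  1.1]
```

Call:
arm_command(
  targets=[
    [1,0.0035,0,0.002,0],
    [1,0.007,0,0.004,0],
    [1,0.008,0,0.0045,0],
    [1,0.008,0,0.0045,0],
  ],
)

```text
time_s: 25.02
ee_pos: [550.1, 18.5, 12.3]
ee_rot: [-178.7, -29.1, 69.3]
force: [-6.0, -9.8, 3.9]
gripper_width: 50.2
```

```bash
python3 -c "
from h import *
fj()
save('top','pics/t24.png')
im=cv2.imread('pics/t24.png')
cv2.imwrite('pics/t24c.png',cv2.resize(im[150:225,195:285],None,fx=8,fy=8,interpolation=cv2.INTER_CUBIC))"
```

```text
t 25.0167 p [550.1  18.5  12.3] tilt 29.1 z az 72.0 x az 69.3 y az -20.1 y elev -1.2 w 50.2 F [-6.  -9.8  3.9] q [-17.  29. 114.  44.  45. -30.]
tcp jig [-26.9  -2.6  12.3] F jig [-11.2   2.3   3.9]
```

View pics/t24c.png

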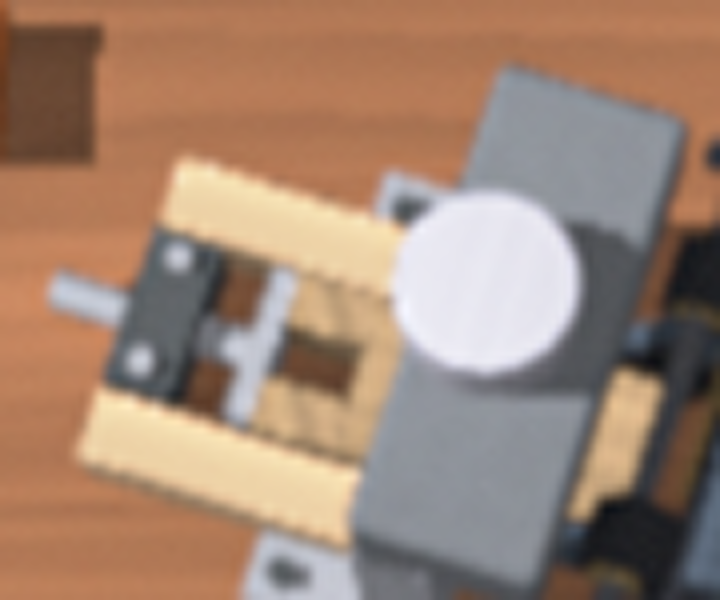

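Call:
arm_command(
  targets=[
    [1,0.0035,0,0.002,0],
    [1,0.007,0,0.004,0],
    [1,0.007,0,0.004,0],
    [1,0.007,0,0.004,0],
    [1,0.007,0,0.004,0],
  ],
)

```text
time_s: 25.48
ee_pos: [550.3, 18.9, 12.2]
ee_rot: [-178.9, -28.8, 69.6]
force: [-10.9, -17.6, 9.9]
gripper_width: 49.9
```

```bash
python3 -c "
from h import *
fj()
save('top','pics/t25.png')
im=cv2.imread('pics/t25.png')
cv2.imwrite('pics/t25c.png',cv2.resize(im[150:225,195:285],None,fx=8,fy=8,interpolation=cv2.INTER_CUBIC))
a=cv2.imread('pics/top0.png')
for n in ('top0','t9','t10','t11','t12','t24','t25'):
    b=cv2.imread(f'pics/{n}.png',0)[170:205,196:215]; 
    t=cv2.imread('pics/t25.png',0)[182:192,199:206]
    r=cv2.matchTemplate(b,t,cv2.TM_CCOEFF_NORMED);print(n,cv2.minMaxLoc(r)[1::2])
"
```

```text
t 25.4833 p [550.3  18.9  12.2] tilt 28.8 z az 71.9 x az 69.6 y az -19.9 y elev -1.0 w 49.9 F [-10.9 -17.6   9.9] q [-16.  29. 114.  43.  45. -30.]
tcp jig [-26.5  -2.6  12.2] F jig [-20.3   4.2   9.9]
top0 (0.9522525072097778, (7, 13))
t9 (0.9817231297492981, (6, 13))
t10 (0.9542405009269714, (4, 12))
t11 (0.9965689778327942, (3, 12))
t12 (0.9987323880195618, (3, 12))
t24 (0.9985360503196716, (3, 12))
t25 (1.0, (3, 12))
```

View pics/t25c.png

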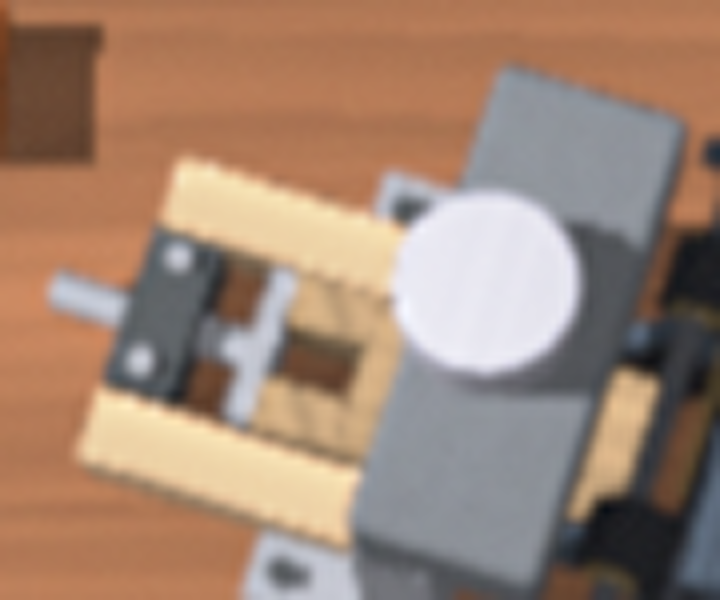

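Same rod position and the same force jump, so the forked end is home too. I'll draw out and release.

Call:
arm_command(
  targets=[
    [1,0,0,0,0],
    [1,-0.03,0,-0.016,0],
    [1,-0.08,0,-0.044,0],
    [1,-0.14,0,-0.077,0],
    [1,-0.2,0,-0.11,0],
    [1,-0.26,0,-0.142,0],
    [1,-0.32,0,-0.175,0],
    [1,-0.32,0,-0.175,0],
  ],
)

```text
time_s: 26.2
ee_pos: [488.3, -157.5, 12.3]
ee_rot: [-179.0, -28.7, 69.3]
force: [-1.1, -2.1, 0.3]
gripper_width: 50.3
```

Call:
arm_command(
  targets=[
    [1,0,0,0,0],
    [0.3,0,0,0,0],
    [0.1,0,0,0,0],
    [0,0,0,0,0],
    [0,0,0,0,0],
    [0,0,0,0,0],
    [0,0,0,0,0],
  ],
)

```text
time_s: 26.78
ee_pos: [488.4, -156.8, 12.3]
ee_rot: [-179.0, -28.7, 69.4]
force: [-0.8, 0.1, -0.6]
gripper_width: 87.2
```

```bash
python3 -c "
from h import *
fj()
save('wrist','pics/w26.png')"
```

```text
t 26.7833 p [ 488.4 -156.8   12.3] tilt 28.7 z az 71.4 x az 69.4 y az -20.2 y elev -0.8 w 87.2 F [-0.8  0.1 -0.6] q [-37.  30. 112.  35.  53. -41.]
tcp jig [-212.8   -5.2   12.3] F jig [-0.2  0.8 -0.6]
```

View pics/w26.png

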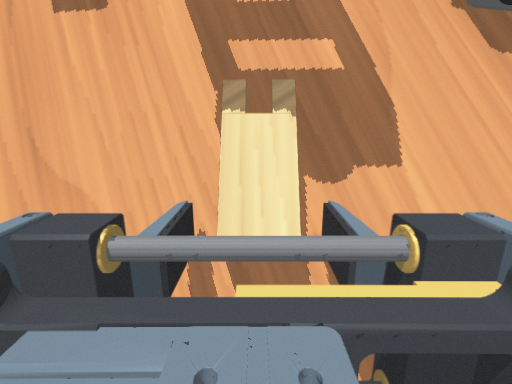

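Released, with a clear gap on both sides. Backing off along the tool axis.

Call:
arm_command(
  targets=[
    [0,0,0,-0.03,0],
    [0,0,0,-0.1,0],
    [0,0,0,-0.18,0],
    [0,0,0,-0.26,0],
    [0,0,0,-0.34,0],
    [0,0,0,-0.4,0],
    [0,0,0,-0.4,0],
  ],
)

```text
time_s: 27.42
ee_pos: [459.6, -252.1, 193.0]
ee_rot: [-179.8, -28.4, 69.6]
force: [-0.0, -0.7, -0.1]
gripper_width: 91.1
```

```bash
python3 -c "
from h import *
fj()
save('scene','pics/s27.png');save('top','pics/t27.png')"
```

```text
t 27.4167 p [ 459.6 -252.1  193. ] tilt 28.4 z az 70.1 x az 69.6 y az -20.3 y elev -0.2 w 91.1 F [-0.  -0.7 -0.1] q [-46.  21.  96.  26.  78. -34.]
tcp jig [-312.2  -11.1  193. ] F jig [-0.7 -0.2 -0.1]
```

View pics/s27.png

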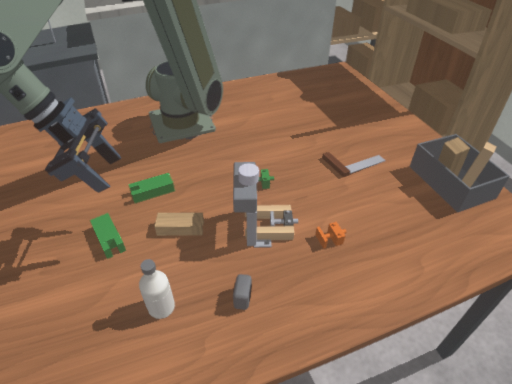

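View pics/t27.png

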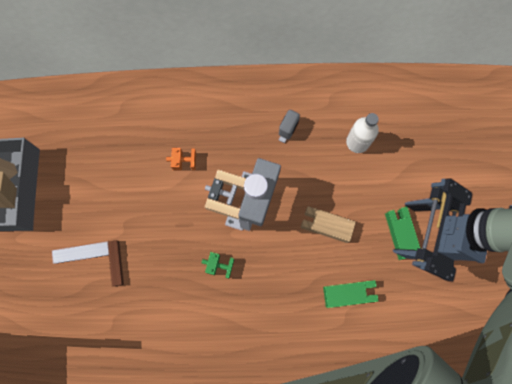

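```bash
python3 -c "
from h import *
a=cv2.imread('pics/top0.png').astype(int);b=cv2.imread('pics/t27.png').astype(int)
for n,(u0,u1,v0,v1) in dict(tape=(275,305,105,145),glue=(345,380,112,155),square=(50,125,238,288),plate=(200,238,172,215)).items():
    print(n,abs(a-b)[v0:v1,u0:u1].max())
env.job_done();print(env.state()['time_s'])"
```

```text
tape 3
glue 5
square 4
plate 4
the job is handed in; nothing more can be done
the job is handed in; nothing more can be done
```

The job is done: both rail ends were pressed home in the jig, and I handed it in with about 27 s of the 67 s used. No verdict was reported, so what follows rests on my own checks.

**How it went**
- **Lean:** the moves have no tilt axis, so I reached past the arm's limit along the jig's direction, which leaned the gripper back about 29°.
- **Plain end:** the first grip jammed with the rail about 9° skewed. I opened, nudged the tail straight and gripped again, then slid the rail in. The force jumped to about 22 N at the stop.
- **Turning:** I drew the rail out, lifted it, turned it half round about the tool axis and laid it flat again.
- **Forked end:** I gripped the plain end and pushed the rail in the same way, to about 20 N at the stop. Then I drew it out, released it and backed off.

**Last checks**
- **Home presses:** the plate's rod stopped at the same pixel both times. Travel came to about 8 mm from the top view and 10–11 mm from the scene view. Those disagree slightly, but the force jump with no further travel points to the rigid stop.
- **Ramming:** the highest force I read at the wrist was about 26 N, well under 60 N. I read it only at the end of each move, so peaks in between were not seen.
- **Final state:** the rail lies flat in front of the bridge, with its nearer end about 110 mm out, and the gripper is clear of everything.
- **Bystanders and plate:** the image areas around the tape measure, glue bottle, try square and plate match the first picture to within noise. Nothing was moved and the plate is back at rest.

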